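# Set the current selector on the welding bench's control box

### The job

On the blue control box, push the selector's lever round clockwise with a fingertip, click by click, until it rests at the seventh of its ten marks (count clockwise, seen from above, starting with the shortest mark as the first). Then press the green button fully down to store the setting and let it come up again. Do not pinch the lever, do not press the button while the selector is at any other mark, and leave the coupon, hammer, brush and jar where they lie.

Things in the scene. Friction and masses are not known exactly. Their poses are not given: they have to be found in the camera images.
- unit: Blue control box with a black top, fixed to the bench, 190 (x) x 280 (y) x 70 mm high. Origin at the centre of its underside on the bench; x points away from the operator's side, y to the operator's left, z up. Its place and yaw differ from run to run.
- dial_centre (a point): Point on the selector's vertical axis, level with the box's top (70 mm above the bench; box frame x 0, y +50 mm). Around it, painted on the top, ten white marks 30 degrees apart begin 66 mm from the axis; clockwise they grow from 5 mm long (first) to 16 mm (tenth). The empty quarter between tenth and first faces the operator (box -x).
- mark1 (a point): The first (shortest) mark, flat on the top, 73 mm from the axis; seen from the axis it lies at +135 degrees in the box frame (towards -x, +y; angles anticlockwise from box x, seen from above).
- mark7 (a point): The seventh mark, flat on the top, 73 mm from the axis; seen from the axis at -45 degrees in the box frame (towards +x, -y).
- selector (a joint): Selector angle in rad, clockwise from above: 0 = lever at the first mark, 0.524 (30 degrees) a click, 3.142 = seventh mark, 4.712 = tenth, then a stop. In the box frame the lever points from the axis at 135 degrees minus this. Starts at one of the first five marks. 0.13 N m takes it over the ridge half way between marks, then it jumps into the next mark by itself; pushed slowly it never jumps two.
- lever_tip (a point): Top outer end of the lever, 47 mm above the box's top. The lever is a black bar 10 mm thick, white line on top, orange cheek on each side (16 mm thick over both), reaching 64 mm from the axis. It stands on a grey disc (46 mm radius, 8 mm high) that turns with it; beside it there is free room down to 8 mm above the box's top.
- cheek_ccw: Orange cheek on the lever's anticlockwise side (the side to push for turning clockwise), 40 mm long (19 to 59 mm from the axis), 3 mm thick, 28 mm high (12 to 40 mm above the box's top). Origin at its centre; x along the lever outwards, y anticlockwise.
- cheek_cw: The same cheek on the lever's clockwise side. Force of the fingers on both cheeks at once counts as pinching.
- confirm (a joint): Travel of the green push button in m: 0 up, 0.006 fully down. Spring return; fully down takes 5 N.
- confirm_top (a point): Centre of the top of the green button, 30 mm across, in a black housing on the box's top near its front right corner (box frame x -45, y -95 mm); pressed straight down.
- coupon: Welding test coupon: steel plate 110 x 75 x 12 mm with four raised beads, 0.75 kg, loose; origin at the centre of its underside. Leave it.
- hammer: Hammer lying loose, low; its handle runs along its own x; origin under its middle. Leave it.
- brush: Brush lying loose, low, along its own x; origin under its middle. Leave it.
- paste: White jar with yellow cap, 64 mm across, 60 mm high, loose; origin at the centre of its underside. Leave it.
There are look-alikes about, which are no part of the job. Of the things shaped like the paste, the white one is meant. Several things have the shape of the coupon; the one meant has the colours described above.

How it is judged:
By the outcome, as a careful person would: the job done as asked, in the order asked, and still so for the second after the job is handed in, with the robot touching nothing.
It also fails if it takes over 51 s, if anything falls off the work surface, if the arm or the gripper's body presses on something with over 40 N, if the wrist force passes 120 N, or if a joint passes its speed limit or range.

### The arm

A 6-joint arm with a two-finger parallel gripper is mounted at the origin on the work surface. World frame = base frame: x ahead of the robot, y to its left, z up, the work surface at z = 0. Lengths are in mm, angles in rad, forces in N, time in s.
With the tool pointing down it reaches from about 350 to 775 mm from the base axis. Payload 7.3 kg.
Tool frame: the origin (TCP) lies at the very end of the fingers, on their centre line; the grasp point (between the pads) lies 19 mm behind it; x points along the fingers, z is the direction in which the jaws open and shut, and the axes are right-handed (so a half turn about x gives the same grasp; the last joint's range is limited). The gripper opens to 92 mm and grips with 3 to 60 N. Pads are 19 mm wide; open, the fingers measure 130 mm over their backs; the gripper's body (75 mm by 190 mm) begins 47 mm behind the grasp point.
Start: joints at [-1.325, 0.342, 1.524, -0, 1.275, -0.146], TCP at [200.496, -485.228, 226.741] pointing down, gripper open.
Joint ranges: [-2.53, 2.53], [-0.77, 2.02], [0.04, 2.7], [-1, 4.14], [0.28, 2.66], [-3.11, 3.11]. Speed limits (rad/s): [2.57, 2.57, 3.14, 3.14, 3.14, 3.14].

### API

Orientations are given as [roll, pitch, yaw] about the fixed x, y, z axes, in that order (R = Rz(yaw) Ry(pitch) Rx(roll)).
In Python, from plant import * gives the robot as it stands.
- The arm moves only by the shell command python3 -m creep 'ROWS'. ROWS is JSON, a list of rows, each an object of numbers: "tx", "ty", "tz": the shift along the tool's x, y, z in cm; "wx", "wy", "wz": the turn, a rotation vector about the tool's x, y, z in rad; "gripper": the closure, from -1 (fully open) to 1 (shut). A call has 1 to 8 rows; each row is the pose to reach, as a shift and turn from the pose commanded when the call began, along the tool's axes at that moment; what a row does not reach only later rows make up. A row lasts 1/12 s, in which the tool goes at most 41.7 mm and 7.16 degrees, less where a joint would pass 70% of its speed; a pose out of reach is approached as far as the arm can. A call with a gripper value outside its range is refused whole. The fingers move at their own pace and stop on an object; the grip force is fixed at half the most. Time passes only in rows, so rows that repeat a pose let the fingers close. It gives the time, the measured TCP pose, the force and the opening at its end, in the units of the state.
- get_obs(): the state, without advancing time (a new reading comes with each control period).
- capture(name): name is "scene" or "top" or "wrist"; returns a dict with "frame" (400x640x3 uint8, red, green, blue), "z_map" (400x640 float32, mm along the optical axis (not along the pixel's ray), 0 where there is no reading), "vertical_fov" (degrees; the focal length in pixels is half the picture's height over the tangent of half this angle, whatever the lens; pixels are square), "cx", "cy" (the principal point, pixels), "xyz" and "rotation" of the camera in the world. Camera axes: x right, y down, z forward; pixel columns grow to the right and rows downward; lengths in mm; the calibration is good to about 2 mm. A picture is of the moment at which its call begins.
- close_job(): hands the job in, once; it reports no verdict.
The state is a dict: "time": time; "joint_positions": joint angles; "dq": joint speeds; "tau": joint torques, N m; "tool_pos": TCP position; "tcp_rot": TCP orientation; "contact_force": force on the tool from outside, world axes, zero at the start; "moment": the same for the moment, N m; "grip_width": finger opening in mm.
Only numpy, scipy, OpenCV 4.12 (cv2) and the standard library are available. Lean on these libraries where they do the work, as an engineer would, in place of code of your own. Each camera call takes 0.05 s, during which the arm holds its last target.

## Working session

There is one attempt and no reset: what is moved stays moved. The work goes in short steps, Python scripts to look and compute and a shell command to move; the robot and the scene stay as the last step left them, time stands still between calls to the robot, and variables do not carry over. Pictures are saved under pics/ and viewed, and the job is handed in when it is done.

```bash
ls; mkdir -p pics
python3 - <<'E'
from plant import *
import cv2,numpy as np,pickle
o=get_obs();print(o)
for n in ("scene","top"):
    c=capture(n);cv2.imwrite(f"pics/{n}0.png",c["frame"][...,::-1]);pickle.dump(c,open(f"{n}0.pkl","wb"))
    print(n,c["vertical_fov"],c["cx"],c["cy"],c["xyz"],c["rotation"])
E
```

```text
pics
{'time': 0.0, 'joint_positions': array([-1.32497959e+00,  3.42732384e-01,  1.52501267e+00, -3.16736574e-05,
        1.27539557e+00, -1.46010609e-01]), 'dq': array([ 0.00132356, -0.00100807, -0.00199284,  0.00087195, -0.00168638,
       -0.00039269]), 'tau': array([-4.90674047e-04, -4.31242311e+01, -2.44218081e+01,  7.19103660e-02,
        5.59554622e-02, -1.23572936e-04]), 'tool_pos': array([ 200.39247503, -484.81109295,  226.041466  ]), 'tcp_rot': array([3.01514543, 1.56924806, 1.83618569]), 'contact_force': array([-0.35814296,  0.43790624,  0.89233053]), 'moment': array([-0.06245102, -0.04884667,  0.03131271]), 'grip_width': 91.84327650166549}
scene 48.544072868421125 322.2892350462439 202.604167484862 [1429.40275856  228.40083923 1128.90504872] [-2.46471246  0.00796133  1.76679845]
top 49.25188975245112 316.86071421165065 199.35352356838231 [ 501.9052595    76.70633271 1405.50972331] [-3.05748469  0.01286403 -1.58887917]
```

View pics/top0.png

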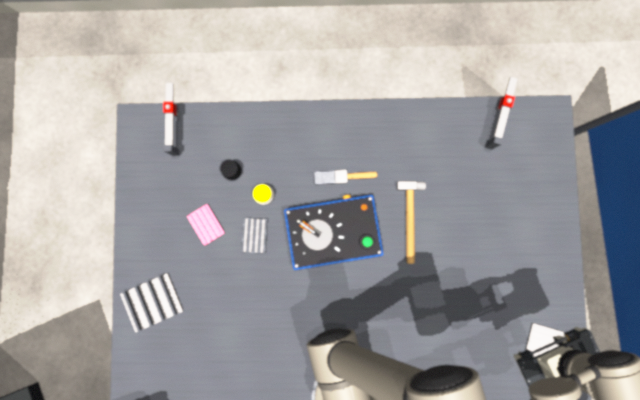

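View pics/scene0.png

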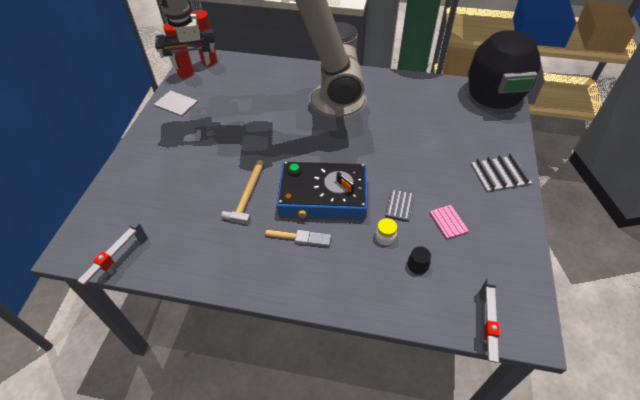

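The top view shows the box around px (333,231), the dial around (318,234) and the button around (367,241). The lever points up-left. I'll enlarge it next.

```bash
cat > h.py <<'E'
import numpy as np,cv2,pickle
from scipy.spatial.transform import Rotation as Ro
def cam(c):
    f=200/np.tan(np.radians(c["vertical_fov"])/2); 
    r=np.array(c["rotation"]); R=r if r.ndim==2 else Ro.from_euler('xyz',r).as_matrix()
    return f,R,np.array(c["xyz"])
def px2plane(c,u,v,z):
    f,R,p=cam(c); d=R@np.array([(u-c["cx"])/f,(v-c["cy"])/f,1]); return p+d*(z-p[2])/d[2]
def px2z(c,u,v):
    f,R,p=cam(c); z=c["z_map"][int(round(v)),int(round(u))]; return p+R@np.array([(u-c["cx"])/f*z,(v-c["cy"])/f*z,z])
def proj(c,P):
    f,R,p=cam(c); q=R.T@(np.array(P)-p); return c["cx"]+f*q[0]/q[2],c["cy"]+f*q[1]/q[2]
E
python3 - <<'E'
from h import *
c=pickle.load(open("top0.pkl","rb"))
im=c["frame"][185:280,270:400,::-1]
cv2.imwrite("pics/topcrop.png",cv2.resize(im,None,fx=6,fy=6,interpolation=cv2.INTER_CUBIC))
c=pickle.load(open("scene0.pkl","rb"))
im=c["frame"][150:230,265:380,::-1]
cv2.imwrite("pics/scenecrop.png",cv2.resize(im,None,fx=6.9,fy=6.9,interpolation=cv2.INTER_CUBIC))
E
```

```text
(no output)
```

View pics/topcrop.png

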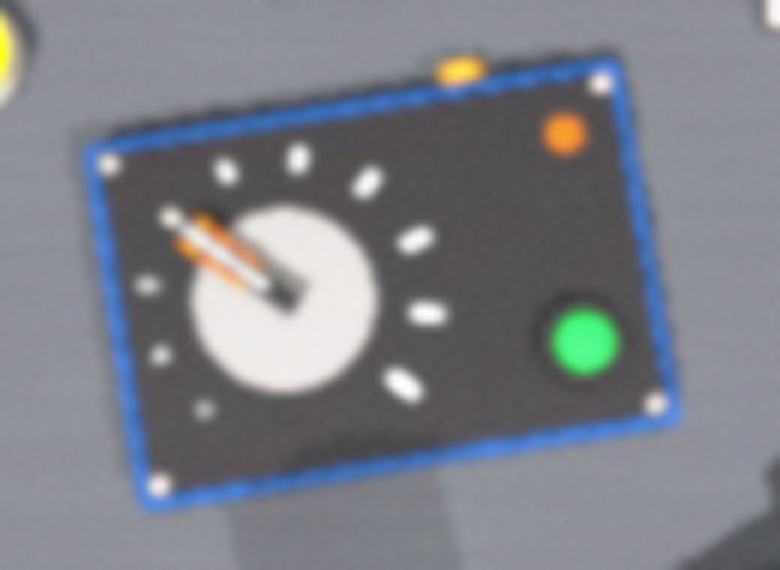

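View pics/scenecrop.png

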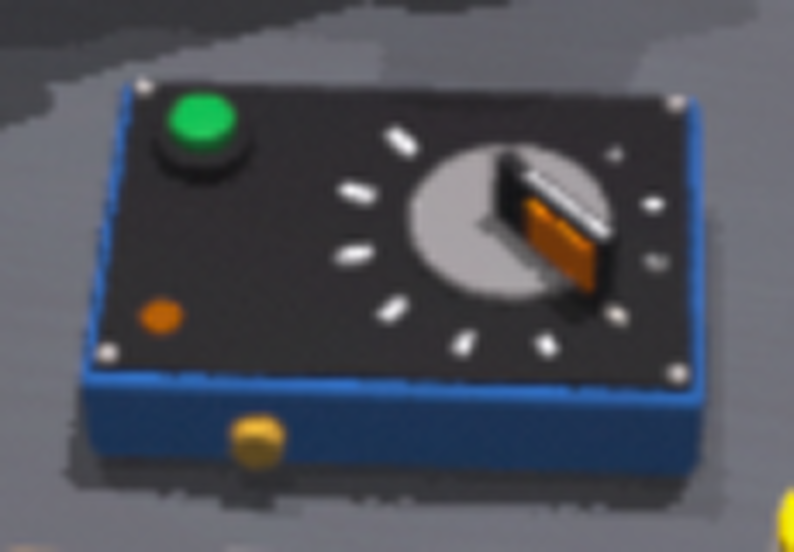

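The lever is at the fourth mark: mark 1 is at crop (205,410), and the lever tip points at the mark at (170,217). It needs three clicks. Next I'll fit the box pose.

```bash
cat > fit.py <<'E'
from h import *
from scipy.optimize import least_squares
def boxpt(p,b):
    x,y,a=p; return np.array([x+np.cos(a)*b[0]-np.sin(a)*b[1], y+np.sin(a)*b[0]+np.cos(a)*b[1], b[2]])
def mk(k):
    a=np.radians(135-30*(k-1)); L=5+(k-1)*11/9; r=66+L/2; return [r*np.cos(a),50+r*np.sin(a),70]
E
python3 - <<'E'
from fit import *
c=pickle.load(open("top0.pkl","rb"))
M={1:(205,410),2:(160,355),3:(147,285),5:(227,172),6:(298,158),7:(367,182),8:(415,240),9:(427,313),10:(403,385)}
C={(95,140):(90,148),(95,-140):(615,62),(-95,-140):(680,420),(-95,140):(145,505)}
obs=[];B=[]
for k,v in M.items(): obs.append(px2plane(c,270+(v[0]+.5)/6-.5,185+(v[1]+.5)/6-.5,70)); B.append(mk(k))
for b,v in C.items(): obs.append(px2plane(c,270+(v[0]+.5)/6-.5,185+(v[1]+.5)/6-.5,70)); B.append([*b,70])
obs=np.array(obs)
f=lambda p:np.array([boxpt(p,b)-o for b,o in zip(B,obs)])[:,:2].ravel()
r=least_squares(f,[500,0,0]);print(r.x,np.degrees(r.x[2]));print(r.fun.reshape(-1,2).round(1))
print("z depth top",[px2z(c,u,v).round(1) for u,v in((345,250),(350,215),(320,245))])
c2=pickle.load(open("scene0.pkl","rb"))
# compare scene marks
for k,(u,v) in {7:(393,308),10:(401,142),2:(652,204),5:(545,345),8:(353,253)}.items():
    print(k,px2plane(c2,265+u/6.9,150+v/6.9,70)-boxpt(r.x,mk(k)))
print("btn",boxpt(r.x,[-45,-95,0]),"scene",px2plane(c2,265+202/6.9,150+118/6.9,90), px2z(c2,294,167),px2z(c,367,241.5))
print("dial",boxpt(r.x,[0,50,70])); np.save("box.npy",r.x)
E
```

```text
[5.14747430e+02 4.39200445e+01 1.43221273e-01] 8.205974486952698
[[ 0.7 -0.2]
 [ 0.1 -0.2]
 [ 0.  -0.6]
 [ 0.2 -0.2]
 [-0.4 -0.2]
 [-0.8 -0. ]
 [ 0.1  0.1]
 [-0.1 -0.6]
 [ 0.4  0.1]
 [ 2.6  4.6]
 [ 3.5 -3.2]
 [-2.1 -2.7]
 [-4.2  3.2]]
z depth top [array([458.6,   9. ,  66.9]), array([564.8,  -8.6,  70.6]), array([475.4,  84.7,  81. ])]
7 [ 0.10633074 -2.9603876   0.        ]
10 [ 1.65409611 -3.09769055  0.        ]
2 [ 1.12161284 -4.20293176  0.        ]
5 [ 0.99214914 -3.39921754  0.        ]
8 [ 0.56517984 -3.64285843  0.        ]
btn [483.76772259 -56.53023036   0.        ] scene [485.60269085 -59.21334738  90.        ] [487.83137898 -59.42431439  92.74884667] [483.47296302 -56.41345911  89.32434795]
dial [507.61082298  93.40811218  70.        ]
```

Both cameras agree to about 3 mm on the box at x≈515, y≈42, yaw 8.2°, and the button top depth reads about 90 mm. I'll write a planning helper now.

```bash
cat > plan.py <<'E'
from fit import *
from plant import get_obs
BOX=np.array([515.2,42.2,0.1432])
DIAL=boxpt(BOX,[0,50,70])
def pose(o=None):
    o=o or get_obs(); return o["tool_pos"],Ro.from_euler('xyz',o["tcp_rot"]).as_matrix()
def target(xyz,psi):  # tool x down, tool z at world angle psi (deg)
    a=np.radians(psi); x=np.array([0,0,-1.]); z=np.array([np.cos(a),np.sin(a),0]); y=np.cross(z,x)
    return np.array(xyz,float),np.stack([x,y,z],1)
def rel(T,o=None):
    p,R=pose(o); tp,tR=T
    return (R.T@(tp-p)/10).round(2), Ro.from_matrix(R.T@tR).as_rotvec().round(3)
def push(theta,gap,r=39,z=88,half=19):
    """theta: lever angle box frame deg; TCP with face 'gap' mm from ccw cheek"""
    a=np.radians(theta)+BOX[2]; d=np.array([np.cos(a),np.sin(a)]); n=np.array([-d[1],d[0]])
    q=DIAL[:2]+r*d+(8+half+gap)*n
    return np.array([q[0],q[1],z])
E
python3 - <<'E'
from plan import *
p,R=pose();print(R.round(3)); print("psi",np.degrees(np.arctan2(R[1,2],R[0,2])))
print(DIAL, push(45,15))
for psi in (143.2,-36.8): print(psi,rel(target(push(45,15,z=227),psi)))
import plant;print([n for n in dir(plant) if not n.startswith('_')])
E
```

```text
[[-0.     0.924  0.382]
 [ 0.001  0.382 -0.924]
 [-1.     0.    -0.001]]
psi -67.5515079180459
[508.0644457   91.68821946  70.        ] [497.79096826 148.07488154  88.        ]
143.2 (array([-1.000e-02,  5.165e+01, -4.714e+01]), array([ 2.605e+00, -1.000e-03,  2.000e-03]))
-36.8 (array([-1.000e-02,  5.165e+01, -4.714e+01]), array([-0.537, -0.001, -0.001]))
['Unreachable', 'capture', 'close_job', 'get_obs']
```

```bash
python3 -m creep '[{"ty":2.5,"tz":-2.3,"wx":-0.1,"gripper":1},{"ty":5,"tz":-4.6,"wx":-0.2,"gripper":1},{"ty":7.5,"tz":-6.9,"wx":-0.3,"gripper":1},{"ty":10,"tz":-9.2,"wx":-0.4,"gripper":1},{"ty":12.5,"tz":-11.5,"wx":-0.5,"gripper":1},{"ty":15,"tz":-13.8,"wx":-0.537,"gripper":1},{"ty":17.5,"tz":-16.1,"wx":-0.537,"gripper":1},{"ty":20,"tz":-18.4,"wx":-0.537,"gripper":1}]'
python3 -c "
from plan import *
print(rel(target(push(45,15,z=227),-36.8)))"
```

```text
(array([-1.000e-02,  5.165e+01, -4.714e+01]), array([-0.537, -0.001, -0.001]))validation failed for argument at $[0]...
```

```bash
python3 -m creep '[{"tx":0,"ty":2.5,"tz":-2.3,"wx":-0.1,"wy":0,"wz":0,"gripper":1},{"tx":0,"ty":5,"tz":-4.6,"wx":-0.2,"wy":0,"wz":0,"gripper":1},{"tx":0,"ty":7.5,"tz":-6.9,"wx":-0.3,"wy":0,"wz":0,"gripper":1},{"tx":0,"ty":10,"tz":-9.2,"wx":-0.4,"wy":0,"wz":0,"gripper":1},{"tx":0,"ty":12.5,"tz":-11.5,"wx":-0.5,"wy":0,"wz":0,"gripper":1},{"tx":0,"ty":15,"tz":-13.8,"wx":-0.537,"wy":0,"wz":0,"gripper":1},{"tx":0,"ty":17.5,"tz":-16.1,"wx":-0.537,"wy":0,"wz":0,"gripper":1},{"tx":0,"ty":20,"tz":-18.4,"wx":-0.537,"wy":0,"wz":0,"gripper":1}]'
python3 -c "
from plan import *
print(rel(target(push(45,15,z=227),-36.8)))"
```

```text
time: 0.77
tool_pos: [315.2, -237.1, 226.6]
tcp_rot: [2.885, 1.571, 2.243]
contact_force: [1.6, -0.0, 0.5]
grip_width: 43.3
(array([-4.000e-02,  4.178e+01, -8.460e+00]), array([ 0., -0., -0.]))
```

```bash
python3 -m creep '[{"tx":0,"ty":3.5,"tz":-0.7,"wx":0,"wy":0,"wz":0,"gripper":1},{"tx":0,"ty":7,"tz":-1.4,"wx":0,"wy":0,"wz":0,"gripper":1},{"tx":0,"ty":10.5,"tz":-2.1,"wx":0,"wy":0,"wz":0,"gripper":1},{"tx":0,"ty":14,"tz":-2.8,"wx":0,"wy":0,"wz":0,"gripper":1},{"tx":0,"ty":17.5,"tz":-3.5,"wx":0,"wy":0,"wz":0,"gripper":1},{"tx":0,"ty":21,"tz":-4.2,"wx":0,"wy":0,"wz":0,"gripper":1},{"tx":0,"ty":24.5,"tz":-4.9,"wx":0,"wy":0,"wz":0,"gripper":1},{"tx":0,"ty":28,"tz":-5.6,"wx":0,"wy":0,"wz":0,"gripper":1}]'
python3 - <<'E'
from plan import *
from plant import *
print(rel(target(push(45,15,z=227),-36.8)))
c=capture("wrist");pickle.dump(c,open("w1.pkl","wb"));cv2.imwrite("pics/w1.png",c["frame"][...,::-1]);print(c["xyz"],c["rotation"])
E
```

```text
time: 1.43
tool_pos: [438.1, 20.9, 226.6]
tcp_rot: [-1.954, 1.57, -2.596]
contact_force: [0.9, -0.3, 0.1]
grip_width: 0.3
(array([-0.05, 13.76, -2.83]), array([ 0., -0.,  0.]))
[480.41056742  76.16130083 384.09275023] [ 2.87600790e+00  1.88433134e-04 -6.41754352e-01]
```

View pics/w1.png

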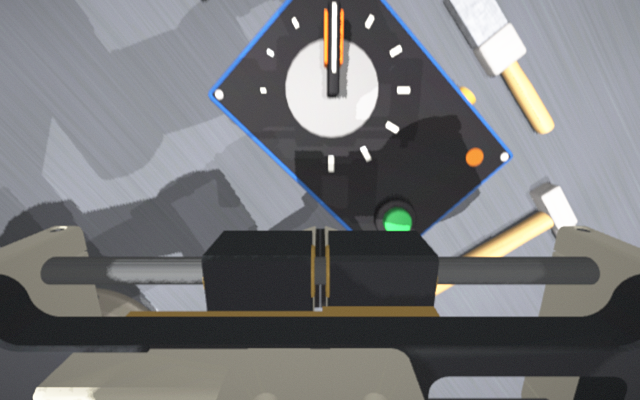

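The wrist view shows the dial disc at (332,88), the lever pointing up at mark 4, mark 7 at (403,90) and the button at (398,221). I'll fit the box pose from this closer picture.

Run:
```python
from plan import *
c=pickle.load(open("w1.pkl","rb"))
M={3:(295,22.5),2:(270,52.5),1:(263.5,90.5),5:(370,20.5),6:(396,50.5),7:(403.5,90),8:(392,127),9:(365.5,153.5),10:(331,163.5)}
obs=np.array([px2plane(c,*v,70) for v in M.values()])
r=least_squares(lambda p:np.array([boxpt(p,mk(k))-o for k,o in zip(M,obs)])[:,:2].ravel(),[500,0,0])
print(r.x,np.degrees(r.x[2]));print(r.fun.reshape(-1,2).round(1))
print("disc",px2plane(c,332,88,78),"btn",px2plane(c,398,221,90),boxpt(r.x,[-45,-95,90]),px2z(c,398,221),"dial",boxpt(r.x,[0,50,70]))
print("lever tip dir",px2plane(c,333.5,3,117)-px2plane(c,332,70,117))
```

```text
[5.13190828e+02 4.12071392e+01 1.46391935e-01] 8.387640003851088
[[ 0.2 -0.3]
 [ 0.3 -0.1]
 [ 0.1  0.4]
 [-0.7 -0.1]
 [-0.4  0.1]
 [ 0.1  0.2]
 [ 0.1 -0.1]
 [ 0.2 -0.1]
 [ 0.1  0.1]]
disc [506.64972707  91.48840961  78.        ] btn [483.50215193 -57.47472114  90.        ] [482.52976943 -59.34085674  90.        ] [483.48471541 -56.72101473  91.65868147] dial [505.89734705  90.6723304   70.        ]
lever tip dir [30.09275032 39.17215363  0.        ]
```

```bash
sed -i 's/^BOX=.*/BOX=np.array([514.2,41.9,0.1448])/' plan.py
python3 - <<'E'
from plan import *
print(DIAL,rel(target(push(45,15,z=160),-36.7)))
E
```

```text
[506.98527372  91.37673923  70.        ] (array([ 6.71, 13.15, -2.76]), array([ 0.001, -0.001, -0.004]))
```

```bash
python3 -m creep '[{"tx":0,"ty":3.5,"tz":-1.5,"wx":0,"wy":0,"wz":0,"gripper":1},{"tx":0,"ty":7,"tz":-2.7,"wx":0,"wy":0,"wz":0,"gripper":1},{"tx":1,"ty":10.5,"tz":-2.7,"wx":0,"wy":0,"wz":0,"gripper":1},{"tx":3,"ty":13.1,"tz":-2.7,"wx":0,"wy":0,"wz":0,"gripper":1},{"tx":6,"ty":13.1,"tz":-2.7,"wx":0,"wy":0,"wz":0,"gripper":1},{"tx":6.7,"ty":13.1,"tz":-2.7,"wx":0,"wy":0,"wz":0,"gripper":1},{"tx":6.7,"ty":13.1,"tz":-2.7,"wx":0,"wy":0,"wz":0,"gripper":1}]'
python3 - <<'E'
from plan import *
from plant import *
print(rel(target(push(45,15,z=90),-36.7)))
for n in("wrist","scene"):
    c=capture(n);f=c["frame"];f=cv2.resize(f[120:250,230:420],None,fx=4,fy=4,interpolation=2) if n=="scene" else f
    cv2.imwrite(f"pics/{n}2.png",f[...,::-1])
E
```

```text
time: 2.07
tool_pos: [492.7, 139.8, 157.3]
tcp_rot: [-2.331, 1.564, -2.972]
contact_force: [-0.4, -1.1, -0.1]
grip_width: 0.2
(array([ 6.72,  0.91, -0.13]), array([-0.001, -0.005,  0.005]))
```

View pics/wrist2.png

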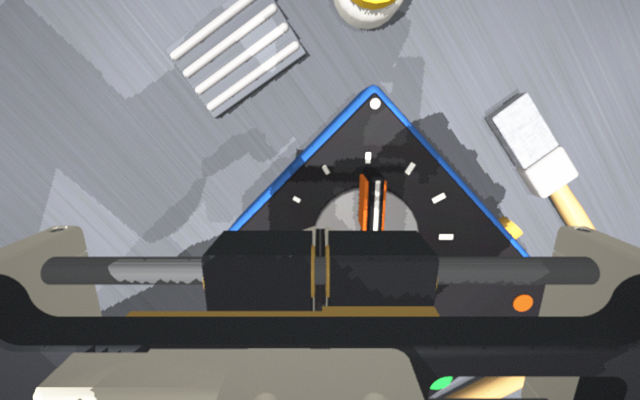

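View pics/scene2.png

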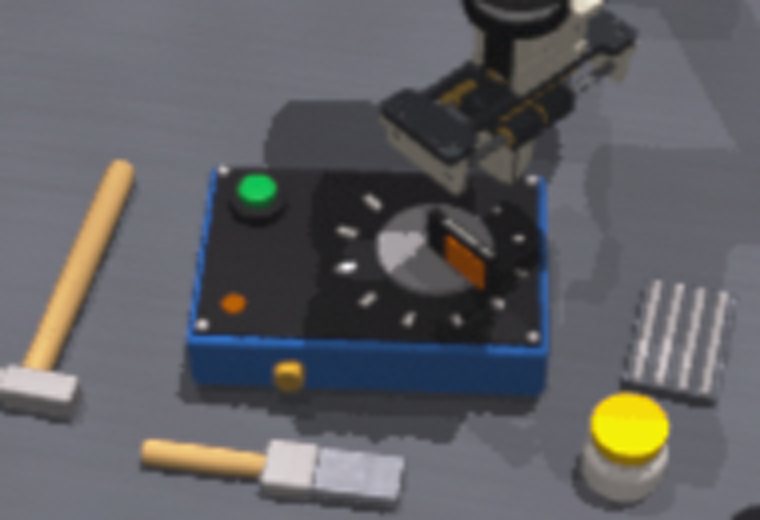

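The wrist view shows the lever still at mark 4, with the closed fingers on its anticlockwise side. I'll check the settled pose before descending.

Run:
```python
from plan import *
print(rel(target(push(45,15,z=90),-36.7)),get_obs()["time"],get_obs()["tool_pos"])
```

```text
(array([ 7.04,  0.77, -0.34]), array([-0.002,  0.   ,  0.   ])) 2.1667 [494.75981329 139.53032458 160.44865735]
```

```bash
python3 -m creep '[{"tx":0.5,"ty":0.4,"tz":-0.2,"wx":0,"wy":0,"wz":0,"gripper":1},{"tx":2,"ty":0.7,"tz":-0.3,"wx":0,"wy":0,"wz":0,"gripper":1},{"tx":4,"ty":0.7,"tz":-0.3,"wx":0,"wy":0,"wz":0,"gripper":1},{"tx":5.5,"ty":0.7,"tz":-0.3,"wx":0,"wy":0,"wz":0,"gripper":1},{"tx":6.5,"ty":0.7,"tz":-0.3,"wx":0,"wy":0,"wz":0,"gripper":1},{"tx":6.9,"ty":0.7,"tz":-0.3,"wx":0,"wy":0,"wz":0,"gripper":1},{"tx":6.9,"ty":0.7,"tz":-0.3,"wx":0,"wy":0,"wz":0,"gripper":1},{"tx":6.9,"ty":0.7,"tz":-0.3,"wx":0,"wy":0,"wz":0,"gripper":1}]'
python3 - <<'E'
from plan import *
from plant import *
print(rel(target(push(45,15,z=90),-36.7)))
c=capture("scene");f=c["frame"];print(proj(c,get_obs()["tool_pos"]));f=cv2.resize(f[130:230,270:410],None,fx=5,fy=5,interpolation=2)
cv2.imwrite("pics/s3.png",f[...,::-1])
E
```

```text
time: 2.83
tool_pos: [497.1, 147.4, 91.6]
tcp_rot: [0.746, 1.569, 0.104]
contact_force: [0.3, 0.2, 0.2]
grip_width: 0.2
(array([ 0.16, -0.01, -0.06]), array([-0.002,  0.001, -0.001]))
(np.float64(357.510231364411), np.float64(178.39269869640245))
```

View pics/s3.png

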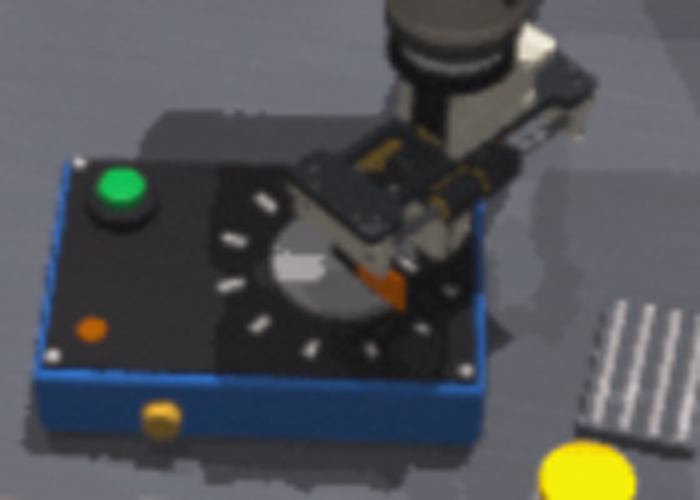

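The scene view shows the closed fingers at crop (437,245), beside the lever on its anticlockwise side, and this agrees with the projected TCP. Next I'll approach and start the push.

```bash
python3 -m creep '[{"tx":0.1,"ty":0,"tz":0.6,"wx":0,"wy":0,"wz":0,"gripper":1},{"tx":0.1,"ty":0,"tz":1.1,"wx":0,"wy":0,"wz":0,"gripper":1},{"tx":0.1,"ty":0,"tz":1.4,"wx":0,"wy":0,"wz":0,"gripper":1},{"tx":0.1,"ty":0.1,"tz":1.6,"wx":0.05,"wy":0,"wz":0,"gripper":1},{"tx":0.1,"ty":0.25,"tz":1.8,"wx":0.1,"wy":0,"wz":0,"gripper":1},{"tx":0.1,"ty":0.4,"tz":2.1,"wx":0.175,"wy":0,"wz":0,"gripper":1},{"tx":0.1,"ty":0.4,"tz":2.1,"wx":0.175,"wy":0,"wz":0,"gripper":1},{"tx":0.1,"ty":0.4,"tz":2.1,"wx":0.175,"wy":0,"wz":0,"gripper":1}]'
python3 - <<'E'
from plan import *
from plant import *
o=get_obs();p,R=pose(o);print("F tool",R.T@o["contact_force"])
print(rel(target(push(35,0,z=90),-46.7)))
c=capture("wrist");f=c["frame"];cv2.imwrite("pics/w4.png",f[...,::-1])
E
```

```text
time: 3.55
tool_pos: [516.2, 137.8, 89.8]
tcp_rot: [0.481, 1.57, -0.334]
contact_force: [-0.3, -0.1, 0.6]
grip_width: 0.8
F tool [-0.59601054 -0.30283316 -0.11251287]
(array([-0.02,  0.05,  0.05]), array([-0.   ,  0.001, -0.   ]))
```

View pics/w4.png

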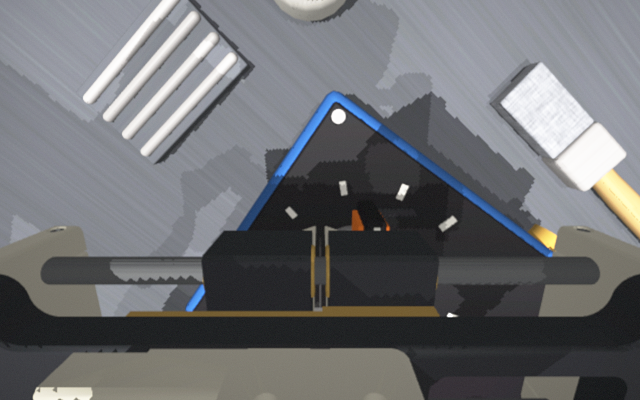

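The lever end shows at (370,215), between marks 4 (343,187) and 5 (402,192). Contact force is still about zero, so I'll continue the arc.

```bash
python3 -m creep '[{"tx":0,"ty":0.1,"tz":0.2,"wx":0.05,"wy":0,"wz":0,"gripper":1},{"tx":0,"ty":0.2,"tz":0.4,"wx":0.1,"wy":0,"wz":0,"gripper":1},{"tx":0,"ty":0.2,"tz":0.4,"wx":0.1,"wy":0,"wz":0,"gripper":1}]'
python3 - <<'E'
from plan import *
from plant import *
o=get_obs();p,R=pose(o);print("F tool",R.T@o["contact_force"])
print(rel(target(push(29,0,z=90),-52.7)))
c=capture("wrist");f=c["frame"];cv2.imwrite("pics/w5.png",f[150:240,200:500,::-1].repeat(2,0).repeat(2,1))
E
```

```text
time: 3.85
tool_pos: [520.1, 136.5, 89.7]
tcp_rot: [0.96, 1.571, 0.042]
contact_force: [0.2, -0.0, 0.5]
grip_width: 0.5
F tool [-0.45424954  0.11657256  0.09468008]
(array([-0.03,  0.13,  0.09]), array([ 0.002,  0.   , -0.   ]))
```

View pics/w5.png

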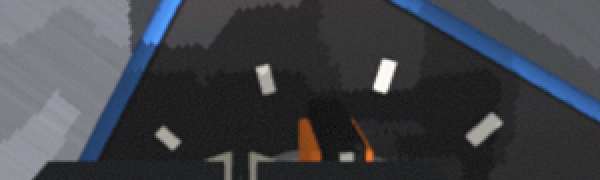

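```bash
cat >> plan.py <<'E'
def lev(c):
    for th in (45,40,35,30,25,20,15,0,-15,-30,-45,-60):
        a=np.radians(th)
        print(th,[tuple(np.round(proj(c,boxpt(BOX,[64*np.cos(a)-s*5*np.sin(a),50+64*np.sin(a)+s*5*np.cos(a),z])),0).astype(int)) for s,z in((1,117),(-1,117),(0,80))])
E
python3 - <<'E'
from plan import *
from plant import *
c=capture("wrist");lev(c)
for k in(3,4,5,6):print(k,proj(c,boxpt(BOX,mk(k))))
E
```

```text
45 [(np.int64(330), np.int64(223)), (np.int64(350), np.int64(217)), (np.int64(336), np.int64(199))]
40 [(np.int64(341), np.int64(219)), (np.int64(362), np.int64(215)), (np.int64(345), np.int64(197))]
35 [(np.int64(353), np.int64(217)), (np.int64(374), np.int64(215)), (np.int64(355), np.int64(195))]
30 [(np.int64(365), np.int64(215)), (np.int64(386), np.int64(215)), (np.int64(364), np.int64(195))]
25 [(np.int64(377), np.int64(215)), (np.int64(398), np.int64(216)), (np.int64(374), np.int64(195))]
20 [(np.int64(389), np.int64(215)), (np.int64(410), np.int64(218)), (np.int64(383), np.int64(196))]
15 [(np.int64(401), np.int64(217)), (np.int64(421), np.int64(222)), (np.int64(392), np.int64(198))]
0 [(np.int64(434), np.int64(227)), (np.int64(451), np.int64(236)), (np.int64(418), np.int64(208))]
-15 [(np.int64(462), np.int64(244)), (np.int64(475), np.int64(258)), (np.int64(438), np.int64(224))]
-30 [(np.int64(482), np.int64(267)), (np.int64(490), np.int64(283)), (np.int64(453), np.int64(244))]
-45 [(np.int64(493), np.int64(294)), (np.int64(496), np.int64(311)), (np.int64(461), np.int64(267))]
-60 [(np.int64(495), np.int64(322)), (np.int64(493), np.int64(338)), (np.int64(461), np.int64(290))]
3 (np.float64(283.1432678761168), np.float64(214.3814067295802))
4 (np.float64(332.31185704993914), np.float64(184.98728254309958))
5 (np.float64(391.8435351344774), np.float64(183.32177170557648))
6 (np.float64(441.5882070409191), np.float64(210.53464659949563))
```

The lever tip reads about 33°, so it is close to the ridge half way between marks 4 and 5. I'll push a few more degrees.

```bash
python3 -m creep '[{"tx":0,"ty":0.1,"tz":0.2,"wx":0.04,"wy":0,"wz":0,"gripper":1},{"tx":0,"ty":0.2,"tz":0.4,"wx":0.09,"wy":0,"wz":0,"gripper":1},{"tx":0,"ty":0.2,"tz":0.4,"wx":0.09,"wy":0,"wz":0,"gripper":1},{"tx":0,"ty":0.2,"tz":0.4,"wx":0.09,"wy":0,"wz":0,"gripper":1}]'
python3 - <<'E'
from plan import *
from plant import *
o=get_obs();p,R=pose(o);print("F tool",R.T@o["contact_force"])
print(rel(target(push(24,0,z=90),-57.7)))
c=capture("wrist");f=c["frame"];cv2.imwrite("pics/w6.png",f[150:240,200:500,::-1].repeat(2,0).repeat(2,1));lev(c)
E
```

```text
time: 4.28
tool_pos: [523.9, 134.4, 89.7]
tcp_rot: [-0.229, 1.57, -1.234]
contact_force: [0.3, -0.4, 0.5]
grip_width: 0.1
F tool [-0.52226557  0.03803929  0.49475082]
(array([-0.03,  0.17,  0.04]), array([0.003, 0.   , 0.   ]))
45 [(np.int64(317), np.int64(226)), (np.int64(337), np.int64(219)), (np.int64(326), np.int64(201))]
40 [(np.int64(328), np.int64(222)), (np.int64(349), np.int64(217)), (np.int64(335), np.int64(198))]
35 [(np.int64(340), np.int64(219)), (np.int64(361), np.int64(215)), (np.int64(344), np.int64(196))]
30 [(np.int64(352), np.int64(216)), (np.int64(373), np.int64(214)), (np.int64(353), np.int64(195))]
25 [(np.int64(364), np.int64(215)), (np.int64(385), np.int64(214)), (np.int64(363), np.int64(194))]
20 [(np.int64(376), np.int64(214)), (np.int64(397), np.int64(216)), (np.int64(373), np.int64(195))]
15 [(np.int64(388), np.int64(214)), (np.int64(409), np.int64(218)), (np.int64(382), np.int64(196))]
0 [(np.int64(422), np.int64(222)), (np.int64(441), np.int64(230)), (np.int64(409), np.int64(204))]
-15 [(np.int64(452), np.int64(237)), (np.int64(467), np.int64(249)), (np.int64(431), np.int64(218))]
-30 [(np.int64(475), np.int64(258)), (np.int64(485), np.int64(274)), (np.int64(448), np.int64(237))]
-45 [(np.int64(489), np.int64(284)), (np.int64(494), np.int64(301)), (np.int64(458), np.int64(259))]
-60 [(np.int64(495), np.int64(312)), (np.int64(494), np.int64(329)), (np.int64(461), np.int64(282))]
```

View pics/w6.png

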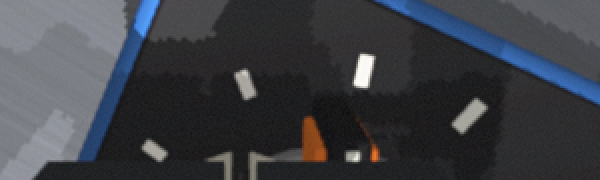

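```bash
python3 -m creep '[{"tx":0,"ty":0.2,"tz":0.2,"wx":0.05,"wy":0,"wz":0,"gripper":1},{"tx":0,"ty":0.3,"tz":0.35,"wx":0.08,"wy":0,"wz":0,"gripper":1},{"tx":0,"ty":0.3,"tz":0.35,"wx":0.08,"wy":0,"wz":0,"gripper":1},{"tx":0,"ty":0.3,"tz":0.35,"wx":0.08,"wy":0,"wz":0,"gripper":1}]'
python3 - <<'E'
from plan import *
from plant import *
o=get_obs();p,R=pose(o);print("F tool",R.T@o["contact_force"])
print(rel(target(push(19,0,z=90),-62.7)))
c=capture("wrist");f=c["frame"];cv2.imwrite("pics/w7.png",cv2.resize(f[170:240,300:450,::-1],None,fx=5,fy=5,interpolation=2));lev(c)
c=capture("top");f=c["frame"];cv2.imwrite("pics/t7.png",cv2.resize(f[190:280,270:400,::-1],None,fx=5,fy=5,interpolation=2))
E
```

```text
time: 4.67
tool_pos: [528.3, 133.1, 89.7]
tcp_rot: [-0.543, 1.571, -1.628]
contact_force: [0.6, -0.3, 0.2]
grip_width: 0.5
F tool [-0.19851203  0.37847562  0.55022941]
(array([-0.03,  0.09,  0.04]), array([0.009, 0.   , 0.   ]))
45 [(np.int64(307), np.int64(233)), (np.int64(326), np.int64(225)), (np.int64(317), np.int64(206))]
40 [(np.int64(318), np.int64(228)), (np.int64(338), np.int64(221)), (np.int64(326), np.int64(203))]
35 [(np.int64(329), np.int64(224)), (np.int64(349), np.int64(218)), (np.int64(335), np.int64(200))]
30 [(np.int64(340), np.int64(220)), (np.int64(361), np.int64(217)), (np.int64(344), np.int64(198))]
25 [(np.int64(352), np.int64(218)), (np.int64(373), np.int64(216)), (np.int64(354), np.int64(197))]
20 [(np.int64(364), np.int64(217)), (np.int64(385), np.int64(216)), (np.int64(363), np.int64(196))]
15 [(np.int64(376), np.int64(216)), (np.int64(397), np.int64(218)), (np.int64(373), np.int64(196))]
0 [(np.int64(411), np.int64(221)), (np.int64(431), np.int64(227)), (np.int64(400), np.int64(202))]
-15 [(np.int64(443), np.int64(233)), (np.int64(459), np.int64(244)), (np.int64(424), np.int64(214))]
-30 [(np.int64(468), np.int64(253)), (np.int64(479), np.int64(267)), (np.int64(443), np.int64(232))]
-45 [(np.int64(485), np.int64(278)), (np.int64(491), np.int64(294)), (np.int64(455), np.int64(253))]
-60 [(np.int64(493), np.int64(305)), (np.int64(494), np.int64(322)), (np.int64(460), np.int64(276))]
```

View pics/w7.png

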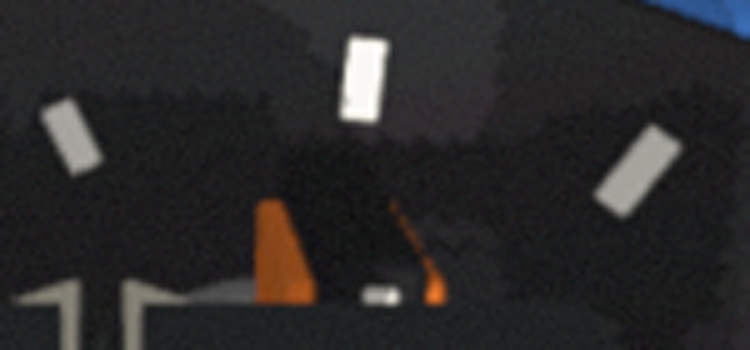

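View pics/t7.png

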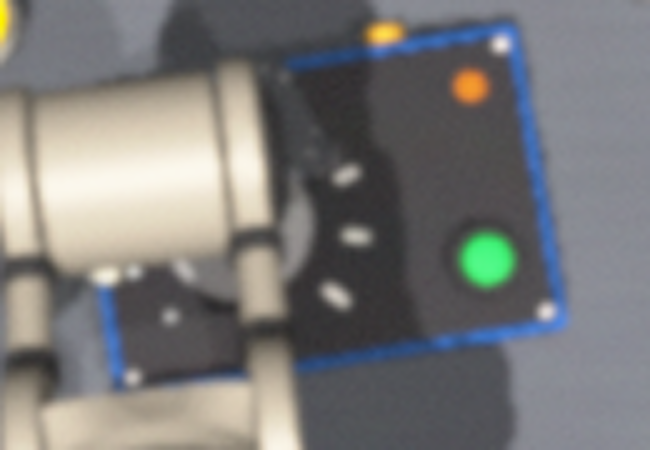

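```bash
cat >> plan.py <<'E'
def overlay(c,ths,name,x0,y0,x1,y1,s=5,off=(0,0)):
    im=cv2.resize(c["frame"][y0:y1,x0:x1,::-1],None,fx=s,fy=s,interpolation=2).copy()
    pt=lambda P:tuple(int(round((q+o-a+.5)*s-.5)) for q,a,o in zip(proj(c,P),(x0,y0),off))
    for k in range(1,11): cv2.circle(im,pt(boxpt(BOX,mk(k))),3,(0,255,255),1)
    for th,col in zip(ths,((0,255,0),(255,0,255),(255,255,0))):
        a=np.radians(th); L=lambda r,t,h:boxpt(BOX,[r*np.cos(a)-t*np.sin(a),50+r*np.sin(a)+t*np.cos(a),70+h])
        for poly in ([(64,5,47),(64,-5,47),(64,-5,10),(64,5,10)],[(19,8,40),(59,8,40),(59,8,12),(19,8,12)],[(19,-8,40),(59,-8,40)],[(0,5,47),(64,5,47),(64,-5,47),(0,-5,47)]):
            cv2.polylines(im,[np.array([pt(L(*q)) for q in poly])],True,col,1)
    cv2.imwrite(name,im)
E
python3 - <<'E'
from plan import *
from plant import *
c=capture("wrist");overlay(c,(15,20),"pics/o7.png",300,165,450,240)
E
```

```text
(no output)
```

View pics/o7.png

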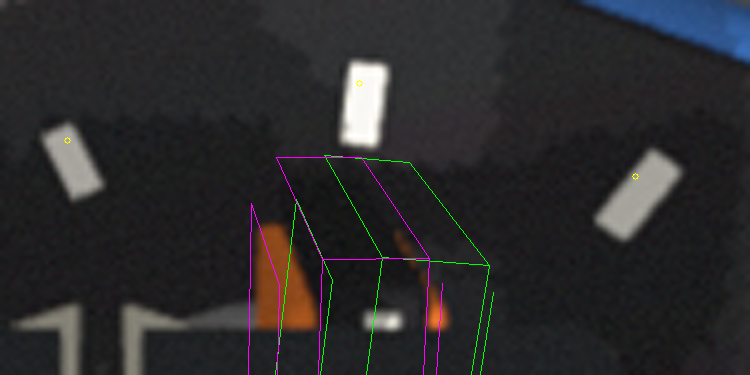

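The overlay puts the lever at about 19–20°, nearly at mark 5 (15°). I'll back off slightly and see where it rests without contact.

```bash
python3 -m creep '[{"tx":0,"ty":0,"tz":-0.4,"wx":0,"wy":0,"wz":0,"gripper":1},{"tx":0,"ty":0,"tz":-0.8,"wx":0,"wy":0,"wz":0,"gripper":1},{"tx":0,"ty":0,"tz":-0.8,"wx":0,"wy":0,"wz":0,"gripper":1},{"tx":0,"ty":0,"tz":-0.8,"wx":0,"wy":0,"wz":0,"gripper":1}]'
python3 - <<'E'
from plan import *
from plant import *
o=get_obs();p,R=pose(o);print("F tool",R.T@o["contact_force"])
c=capture("wrist");overlay(c,(15,20),"pics/o8.png",300,165,450,240)
E
```

```text
time: 5.15
tool_pos: [524.4, 140.7, 89.7]
tcp_rot: [-0.151, 1.571, -1.237]
contact_force: [0.3, -0.3, 0.6]
grip_width: 0.4
F tool [-0.59996151  0.0951766   0.43695806]
```

View pics/o8.png

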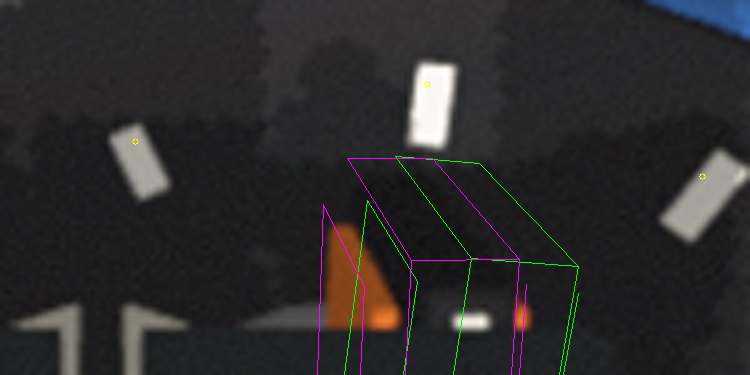

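```bash
python3 -m creep '[{"tx":0,"ty":0,"tz":-0.4,"wx":0,"wy":0,"wz":0,"gripper":1},{"tx":0,"ty":0,"tz":-0.8,"wx":0,"wy":0,"wz":0,"gripper":1},{"tx":0,"ty":0,"tz":-0.8,"wx":0,"wy":0,"wz":0,"gripper":1},{"tx":0,"ty":0,"tz":-0.8,"wx":0,"wy":0,"wz":0,"gripper":1}]'
python3 - <<'E'
from plan import *
from plant import *
c=capture("wrist");overlay(c,(15,18),"pics/o9.png",300,140,480,240,s=4)
c=capture("scene");overlay(c,(15,18),"pics/o9s.png",310,140,390,220,s=7)
E
```

```text
time: 5.53
tool_pos: [520.8, 147.7, 89.7]
tcp_rot: [-0.087, 1.571, -1.173]
contact_force: [1.0, 0.8, -0.5]
grip_width: 0.3
```

View pics/o9.png

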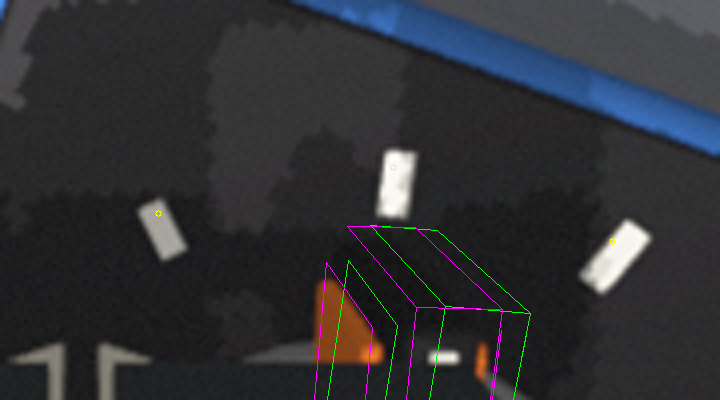

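View pics/o9s.png

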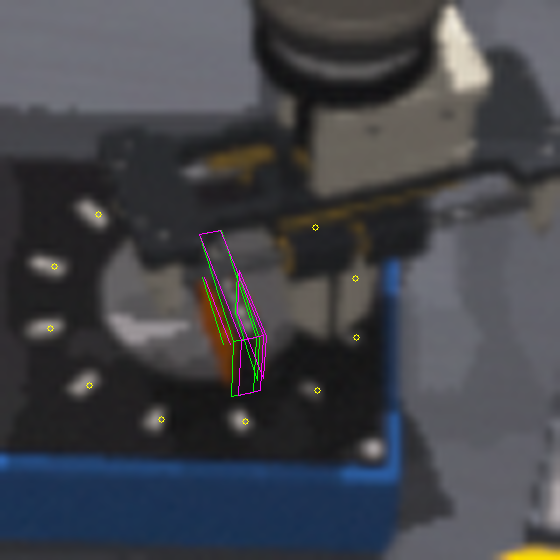

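The two cameras read about 18° and 13°, so with their calibration error the lever is resting at mark 5 (15°) without contact. One click is done. I'll plan the second click now.

Run:
```python
from plan import *
for th in (15,10,5,0,-4,-7,-10): print(th,*rel(target(push(th,0,z=90),th+8.3-90)))
```

```text
15 [-0.03  0.25  1.92] [ 0.077  0.    -0.   ]
10 [-0.03  0.45  2.29] [ 0.165  0.    -0.   ]
5 [-0.03  0.61  2.67] [ 0.252  0.    -0.   ]
0 [-0.03  0.73  3.06] [ 0.339  0.    -0.   ]
-4 [-0.03  0.81  3.39] [ 0.409  0.    -0.   ]
-7 [-0.03  0.85  3.63] [ 0.461  0.    -0.   ]
-10 [-0.03  0.88  3.88] [ 0.514  0.    -0.   ]
```

```bash
python3 -m creep '[{"tx":0,"ty":0.1,"tz":0.8,"wx":0.03,"wy":0,"wz":0,"gripper":1},{"tx":0,"ty":0.2,"tz":1.5,"wx":0.05,"wy":0,"wz":0,"gripper":1},{"tx":0,"ty":0.25,"tz":1.9,"wx":0.08,"wy":0,"wz":0,"gripper":1},{"tx":0,"ty":0.35,"tz":2.1,"wx":0.12,"wy":0,"wz":0,"gripper":1},{"tx":0,"ty":0.45,"tz":2.3,"wx":0.165,"wy":0,"wz":0,"gripper":1},{"tx":0,"ty":0.55,"tz":2.5,"wx":0.21,"wy":0,"wz":0,"gripper":1},{"tx":0,"ty":0.6,"tz":2.7,"wx":0.25,"wy":0,"wz":0,"gripper":1},{"tx":0,"ty":0.6,"tz":2.7,"wx":0.25,"wy":0,"wz":0,"gripper":1}]'
python3 - <<'E'
from plan import *
for th in (5,2,0,-2,-4,-7,-10): print(th,*rel(target(push(th,0,z=90),th+8.3-90)))
E
```

```text
time: 6.3
tool_pos: [539.1, 125.8, 89.7]
tcp_rot: [2.97, 1.571, 1.63]
contact_force: [-0.6, -0.4, -0.7]
grip_width: 0.6
5 [-0.03 -0.02 -0.09] [-0.002 -0.    -0.   ]
2 [-0.03  0.12  0.12] [ 0.05 -0.   -0.  ]
0 [-0.03  0.2   0.26] [ 0.085 -0.    -0.   ]
-2 [-0.03  0.28  0.41] [ 0.12 -0.   -0.  ]
-4 [-0.03  0.36  0.56] [ 0.155 -0.    -0.   ]
-7 [-0.03  0.46  0.78] [ 0.208 -0.    -0.   ]
-10 [-0.03  0.55  1.01] [ 0.26 -0.   -0.  ]
```

```bash
python3 -m creep '[{"tx":0,"ty":0.1,"tz":0.15,"wx":0.05,"wy":0,"wz":0,"gripper":1},{"tx":0,"ty":0.2,"tz":0.3,"wx":0.085,"wy":0,"wz":0,"gripper":1},{"tx":0,"ty":0.3,"tz":0.45,"wx":0.12,"wy":0,"wz":0,"gripper":1},{"tx":0,"ty":0.35,"tz":0.6,"wx":0.155,"wy":0,"wz":0,"gripper":1},{"tx":0,"ty":0.4,"tz":0.75,"wx":0.19,"wy":0,"wz":0,"gripper":1},{"tx":0,"ty":0.45,"tz":0.85,"wx":0.21,"wy":0,"wz":0,"gripper":1},{"tx":0,"ty":0.45,"tz":0.85,"wx":0.21,"wy":0,"wz":0,"gripper":1},{"tx":0,"ty":0.45,"tz":0.85,"wx":0.21,"wy":0,"wz":0,"gripper":1}]'
python3 - <<'E'
from plan import *
from plant import *
print(rel(target(push(-8,0,z=90),-8+8.3-90)))
c=capture("wrist");overlay(c,(0,-15),"pics/o10.png",300,140,480,240,s=4)
c=capture("scene");overlay(c,(0,-15),"pics/o10s.png",310,140,390,220,s=7)
E
```

```text
time: 6.97
tool_pos: [545.2, 118.7, 89.6]
tcp_rot: [-0.114, 1.57, -1.66]
contact_force: [0.4, 0.2, 0.2]
grip_width: 0.2
(array([-0.04,  0.06,  0.01]), array([0.019, 0.   , 0.   ]))
```

View pics/o10.png

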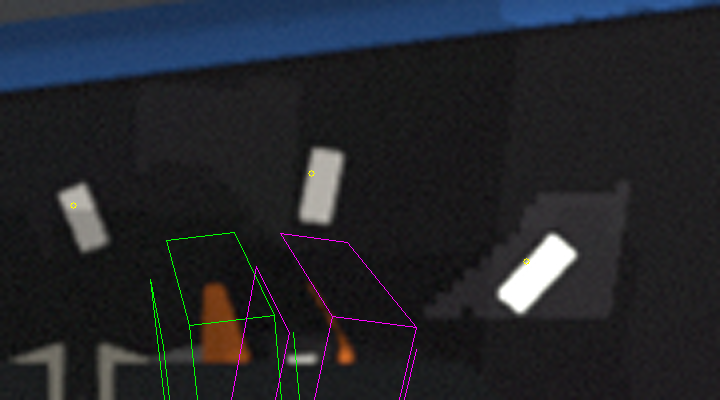

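View pics/o10s.png

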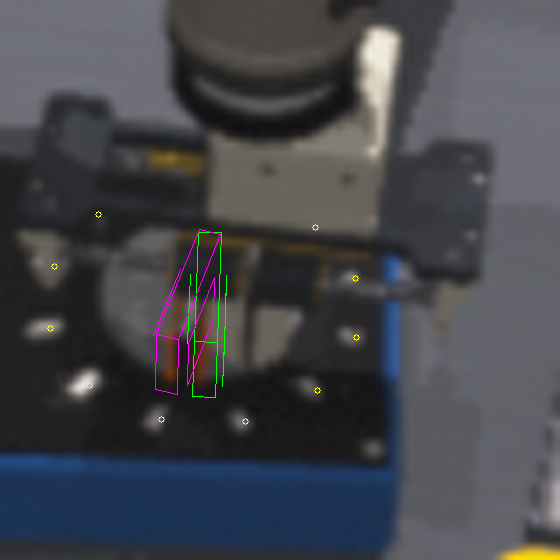

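Run:
```python
from plan import *
from plant import *
c=capture("wrist");overlay(c,(-7,-12),"pics/o11.png",300,140,480,240,s=4);o=get_obs();print(o["time"],o["contact_force"],o["moment"])
```

```text
7.1167 [0.12456913 0.63230044 0.58242326] [0.00715232 0.02846196 0.00191094]
```

View pics/o11.png

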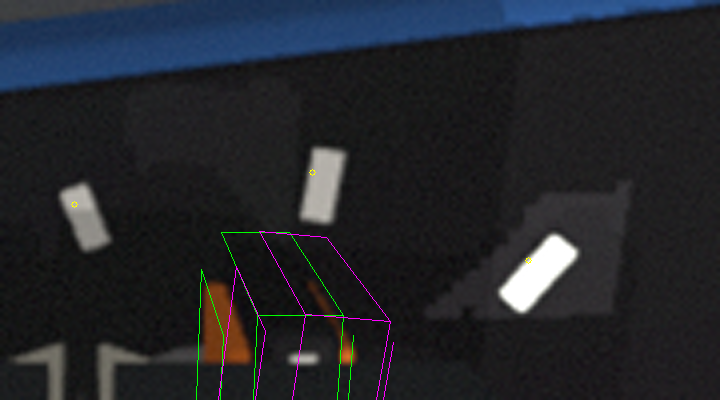

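The lever is static, read at about −8°, still short of mark 6 (−15°). I'll back off and lift for a clear look at where it really rests.

```bash
python3 -m creep '[{"tx":0,"ty":0,"tz":-0.8,"wx":0,"wy":0,"wz":0,"gripper":1},{"tx":0,"ty":0,"tz":-1.5,"wx":0,"wy":0,"wz":0,"gripper":1},{"tx":-3.5,"ty":0,"tz":-1.5,"wx":0,"wy":0,"wz":0,"gripper":1},{"tx":-7,"ty":-1,"tz":-1.5,"wx":0,"wy":0,"wz":0,"gripper":1},{"tx":-10,"ty":-3,"tz":-1.5,"wx":0,"wy":0,"wz":0,"gripper":1},{"tx":-12,"ty":-6,"tz":-1.5,"wx":0,"wy":0,"wz":0,"gripper":1},{"tx":-12,"ty":-9,"tz":-1.5,"wx":0,"wy":0,"wz":0,"gripper":1},{"tx":-12,"ty":-10,"tz":-1.5,"wx":0,"wy":0,"wz":0,"gripper":1}]'
python3 - <<'E'
from plan import *
from plant import *
capture("wrist")
c=capture("wrist");pickle.dump(c,open("w12.pkl","wb"));cv2.imwrite("pics/w12.png",cv2.resize(c["frame"][0:240,200:480,::-1],None,fx=2.5,fy=2.5,interpolation=2))
E
```

```text
time: 7.78
tool_pos: [441.8, 132.5, 211.0]
tcp_rot: [1.925, 1.57, 0.379]
contact_force: [-0.2, 0.3, 0.3]
grip_width: 0.6
```

View pics/w12.png

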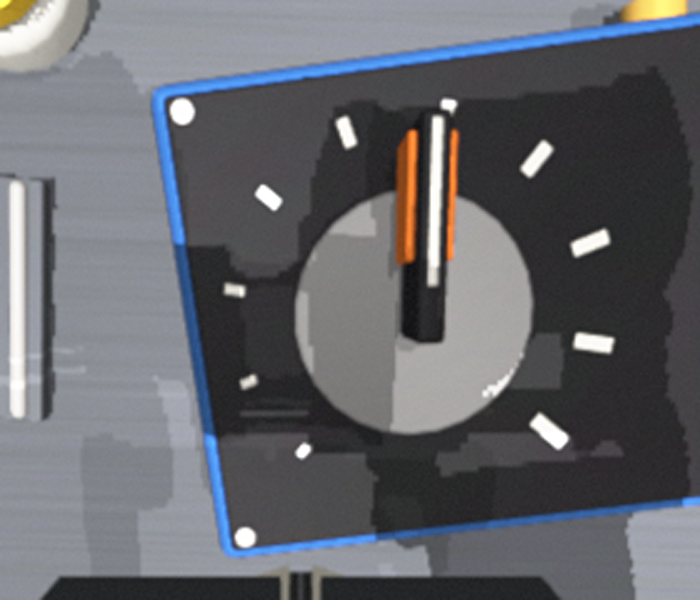

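```bash
cat > meas.py <<'E'
from plan import *
def meas(c,M,line,conv):
    obs=np.array([px2plane(c,*conv(v),70) for v in M.values()])
    r=least_squares(lambda p:np.array([boxpt(p,mk(k))-o for k,o in zip(M,obs)])[:,:2].ravel(),[500,0,0])
    a,b=[px2plane(c,*conv(v),117) for v in line]; d=a-b
    D=boxpt(r.x,[0,50,70]); t=a-D
    print("box",r.x,"rms",np.sqrt(np.mean(r.fun**2)),"line dir",np.degrees(np.arctan2(d[1],d[0])-r.x[2]),"tip from axis",np.degrees(np.arctan2(t[1],t[0])-r.x[2]),np.hypot(t[0],t[1]),"len",np.hypot(*d[:2]))
E
python3 - <<'E'
from meas import *
c=pickle.load(open("w12.pkl","rb"))
meas(c,{1:(303,451),2:(249,382),3:(234,290),4:(268,197),5:(346,132),7:(536,158),8:(590,242),9:(594,342),10:(549,431)},[(437,118),(432,283)],lambda v:(200+(v[0]+.5)/2.5-.5,(v[1]+.5)/2.5-.5))
E
```

```text
box [5.12532299e+02 4.00830658e+01 1.47840754e-01] rms 0.13246027087389536 line dir -6.128898744471352 tip from axis -5.9844419546220715 60.670595454680004 len 49.05542797870988
```

```bash
python3 -m creep '[{"tx":0,"ty":0,"tz":0,"wx":0,"wy":0,"wz":0,"gripper":1},{"tx":0,"ty":0,"tz":0,"wx":0,"wy":0,"wz":0,"gripper":1},{"tx":0,"ty":0,"tz":0,"wx":0,"wy":0,"wz":0,"gripper":1},{"tx":0,"ty":0,"tz":0,"wx":0,"wy":0,"wz":0,"gripper":1},{"tx":0,"ty":0,"tz":0,"wx":0,"wy":0,"wz":0,"gripper":1},{"tx":0,"ty":0,"tz":0,"wx":0,"wy":0,"wz":0,"gripper":1}]'
python3 - <<'E'
from plan import *
from plant import *
c=capture("wrist");pickle.dump(c,open("w13.pkl","wb"));cv2.imwrite("pics/w13.png",cv2.resize(c["frame"][0:240,200:480,::-1],None,fx=2.5,fy=2.5,interpolation=2))
E
```

```text
time: 8.38
tool_pos: [445.1, 131.6, 209.3]
tcp_rot: [-1.325, 1.57, -2.873]
contact_force: [-0.9, -0.0, 0.8]
grip_width: 0.3
```

View pics/w13.png

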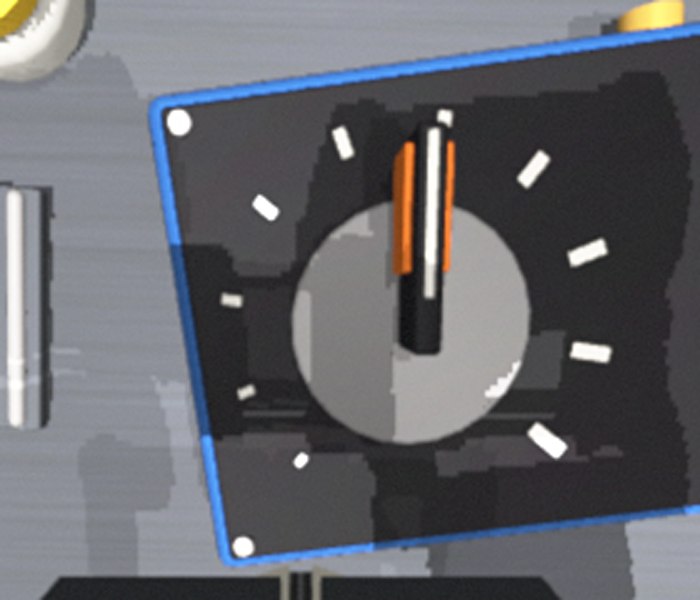

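The lever rests free at about −6°, pointing a little short of mark 6, so friction holds it where the finger leaves it. I'll go back down and push it on in small steps with visual checks.

Run:
```python
from plan import *
for g,z,th in ((15,160,-8),(15,90,-8),(0,90,-8),(0,90,-12),(0,90,-15)): print(g,z,th,*rel(target(push(th,g,z=z),th+8.3-90)))
```

```text
15 160 -8 [ 4.94 10.08  0.04] [0.018 0.    0.   ]
15 90 -8 [11.94 10.09  0.04] [0.018 0.    0.   ]
0 90 -8 [11.94 10.06  1.54] [0.018 0.    0.   ]
0 90 -12 [11.94 10.23  1.82] [0.088 0.    0.   ]
0 90 -15 [11.94 10.35  2.04] [0.141 0.    0.   ]
```

```bash
python3 -m creep '[{"tx":0,"ty":3,"tz":0,"wx":0.018,"wy":0,"wz":0,"gripper":1},{"tx":0.5,"ty":6,"tz":0,"wx":0.018,"wy":0,"wz":0,"gripper":1},{"tx":2,"ty":9,"tz":0,"wx":0.018,"wy":0,"wz":0,"gripper":1},{"tx":5,"ty":10,"tz":0,"wx":0.018,"wy":0,"wz":0,"gripper":1},{"tx":8,"ty":10,"tz":0,"wx":0.018,"wy":0,"wz":0,"gripper":1},{"tx":10.5,"ty":10,"tz":0,"wx":0.018,"wy":0,"wz":0,"gripper":1},{"tx":11.9,"ty":10,"tz":0,"wx":0.018,"wy":0,"wz":0,"gripper":1},{"tx":11.9,"ty":10,"tz":0,"wx":0.018,"wy":0,"wz":0,"gripper":1}]'
python3 - <<'E'
from plan import *
for th in (-5,-8,-12,-16): print(th,*rel(target(push(th,0,z=90),th+8.3-90)))
E
```

```text
time: 9.1
tool_pos: [542.6, 133.7, 87.0]
tcp_rot: [-1.457, 1.564, -3.022]
contact_force: [-1.2, -0.5, -0.0]
grip_width: 0.6
-5 [-0.3   0.17  1.31] [-0.052  0.001  0.007]
-8 [-0.3   0.31  1.51] [0.    0.001 0.007]
-12 [-0.3   0.49  1.79] [0.07  0.001 0.007]
-16 [-0.3   0.65  2.08] [0.14  0.001 0.007]
```

```bash
python3 -m creep '[{"tx":0,"ty":0.2,"tz":0.7,"wx":0,"wy":0,"wz":0,"gripper":1},{"tx":0,"ty":0.3,"tz":1.2,"wx":0,"wy":0,"wz":0,"gripper":1},{"tx":0,"ty":0.3,"tz":1.5,"wx":0,"wy":0,"wz":0,"gripper":1},{"tx":0,"ty":0.4,"tz":1.65,"wx":0.035,"wy":0,"wz":0,"gripper":1},{"tx":0,"ty":0.5,"tz":1.8,"wx":0.07,"wy":0,"wz":0,"gripper":1},{"tx":0,"ty":0.6,"tz":1.95,"wx":0.1,"wy":0,"wz":0,"gripper":1}]'
python3 - <<'E'
from plan import *
from plant import *
o=get_obs();p,R=pose(o);print("F tool",R.T@o["contact_force"])
for th in (-14,-16,-18): print(th,*rel(target(push(th,0,z=90),th+8.3-90)))
c=capture("wrist");overlay(c,(-10,-15),"pics/o14.png",300,140,480,240,s=4)
E
```

```text
time: 9.6
tool_pos: [551.7, 114.1, 92.2]
tcp_rot: [1.7, 1.568, 0.033]
contact_force: [0.5, 0.1, 0.6]
grip_width: 0.4
F tool [-0.57573739  0.44987434 -0.1794749 ]
-14 [ 0.22 -0.33  0.  ] [ 0.003 -0.    -0.003]
-16 [ 0.22 -0.24  0.14] [ 0.038 -0.    -0.003]
-18 [ 0.22 -0.15  0.28] [ 0.073 -0.    -0.003]
```

View pics/o14.png

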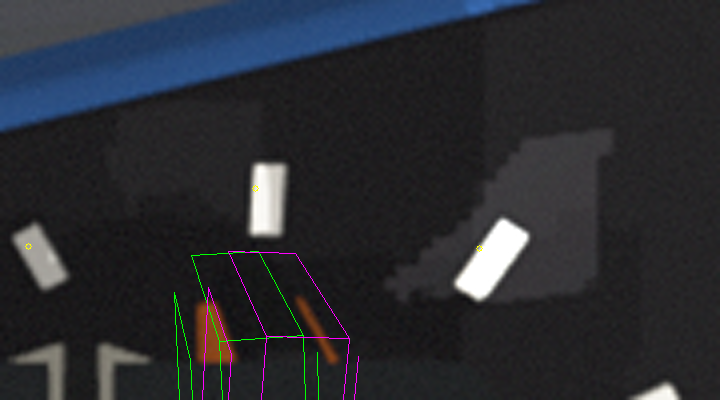

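```bash
python3 -m creep '[{"tx":0.2,"ty":-0.2,"tz":0.1,"wx":0.03,"wy":0,"wz":0,"gripper":1},{"tx":0.2,"ty":-0.15,"tz":0.3,"wx":0.07,"wy":0,"wz":0,"gripper":1},{"tx":0.2,"ty":0,"tz":0.55,"wx":0.14,"wy":0,"wz":0,"gripper":1},{"tx":0.2,"ty":0,"tz":0.55,"wx":0.14,"wy":0,"wz":0,"gripper":1}]'
python3 - <<'E'
from plan import *
from plant import *
o=get_obs();p,R=pose(o);print("F tool",R.T@o["contact_force"])
for th in (-22,-26,-30): print(th,*rel(target(push(th,0,z=90),th+8.3-90)))
c=capture("wrist");overlay(c,(-15,-22),"pics/o15.png",300,140,480,240,s=4)
E
```

```text
time: 9.98
tool_pos: [550.9, 109.0, 89.7]
tcp_rot: [2.131, 1.569, 0.324]
contact_force: [0.1, 0.6, 0.3]
grip_width: 0.1
F tool [-0.26503153 -0.06691826 -0.62953297]
-22 [-0.03  0.05  0.06] [ 0.003 -0.001 -0.002]
-26 [-0.03  0.23  0.33] [ 0.072 -0.001 -0.002]
-30 [-0.03  0.39  0.62] [ 0.142 -0.001 -0.001]
```

View pics/o15.png

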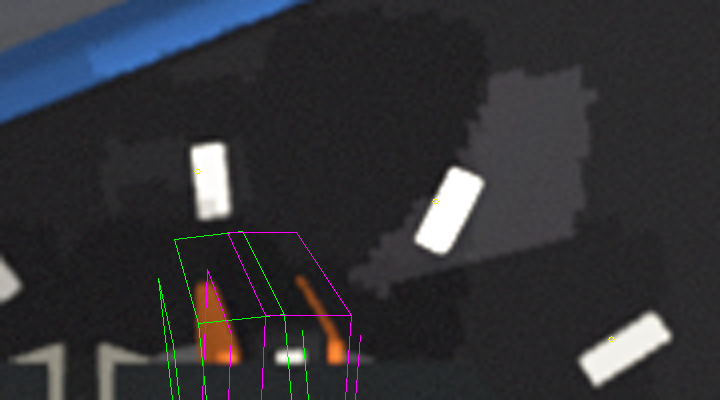

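The lever now reads about −20°, past mark 6 (−15°). I'll test whether the detent pulls it back when I release.

```bash
python3 -m creep '[{"tx":0,"ty":0,"tz":-0.5,"wx":0,"wy":0,"wz":0,"gripper":1},{"tx":0,"ty":0,"tz":-1,"wx":0,"wy":0,"wz":0,"gripper":1},{"tx":0,"ty":0,"tz":-1,"wx":0,"wy":0,"wz":0,"gripper":1},{"tx":0,"ty":0,"tz":-1,"wx":0,"wy":0,"wz":0,"gripper":1}]'
python3 - <<'E'
from plan import *
from plant import *
c=capture("wrist");overlay(c,(-15,-22),"pics/o16.png",300,140,480,240,s=4,off=(2.5,3.5))
E
```

```text
time: 10.37
tool_pos: [552.8, 119.2, 88.8]
tcp_rot: [1.182, 1.57, -0.622]
contact_force: [-0.8, -0.3, 0.5]
grip_width: 0.5
```

View pics/o16.png

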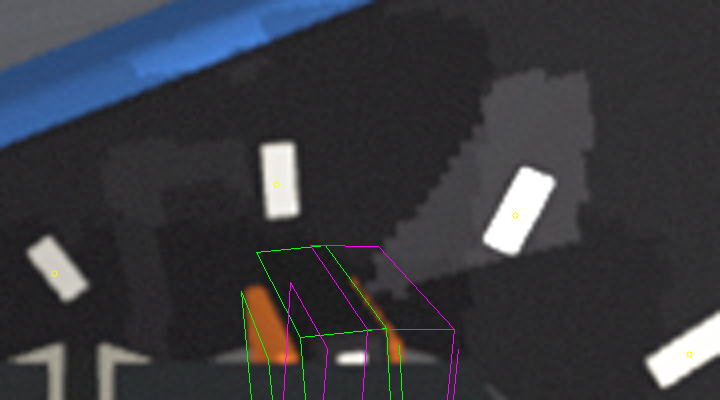

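Using the mark-corrected overlay, the lever sprang back from about −19° to about −16°, so it is sitting at mark 6. Next is the last click, towards −45°.

Run:
```python
from plan import *
for th in (-16,-20,-24,-28,-32,-36): print(th,*rel(target(push(th,0,z=90),th+8.3-90)))
```

```text
-16 [-0.13 -0.19  0.68] [-0.099  0.    -0.   ]
-20 [-0.13  0.01  0.94] [-0.029  0.    -0.   ]
-24 [-0.13  0.2   1.21] [ 0.041  0.    -0.   ]
-28 [-0.13  0.37  1.49] [ 0.111  0.    -0.   ]
-32 [-0.13  0.51  1.79] [ 0.181  0.    -0.   ]
-36 [-0.13  0.64  2.1 ] [ 0.25  0.   -0.  ]
```

```bash
python3 -m creep '[{"tx":0,"ty":0,"tz":0.5,"wx":-0.03,"wy":0,"wz":0,"gripper":1},{"tx":0,"ty":0,"tz":0.95,"wx":-0.03,"wy":0,"wz":0,"gripper":1},{"tx":0,"ty":0.1,"tz":1.1,"wx":0,"wy":0,"wz":0,"gripper":1},{"tx":0,"ty":0.2,"tz":1.2,"wx":0.04,"wy":0,"wz":0,"gripper":1},{"tx":0,"ty":0.3,"tz":1.35,"wx":0.075,"wy":0,"wz":0,"gripper":1},{"tx":0,"ty":0.35,"tz":1.5,"wx":0.11,"wy":0,"wz":0,"gripper":1},{"tx":0,"ty":0.35,"tz":1.5,"wx":0.11,"wy":0,"wz":0,"gripper":1}]'
python3 - <<'E'
from plan import *
from plant import *
o=get_obs();p,R=pose(o);print("F tool",R.T@o["contact_force"])
for th in (-28,-32,-36): print(th,*rel(target(push(th,0,z=90),th+8.3-90)))
c=capture("wrist");overlay(c,(-22,-30),"pics/o17.png",300,140,480,240,s=4,off=(2.5,3.5))
E
```

```text
time: 11.0
tool_pos: [552.9, 103.2, 88.8]
tcp_rot: [1.944, 1.57, 0.027]
contact_force: [0.4, 0.8, 0.6]
grip_width: 0.6
F tool [-0.56035452  0.11262028 -0.86442049]
-28 [-0.12 -0.03 -0.04] [-0.002 -0.    -0.001]
-32 [-0.12  0.15  0.24] [ 0.067 -0.    -0.001]
-36 [-0.12  0.31  0.53] [ 0.137 -0.    -0.001]
```

View pics/o17.png

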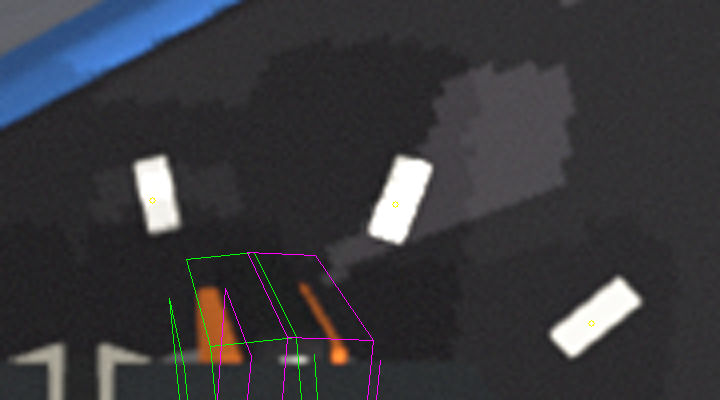

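```bash
python3 -m creep '[{"tx":0,"ty":0.05,"tz":0.1,"wx":0.03,"wy":0,"wz":0,"gripper":1},{"tx":0,"ty":0.15,"tz":0.25,"wx":0.07,"wy":0,"wz":0,"gripper":1},{"tx":0,"ty":0.2,"tz":0.4,"wx":0.1,"wy":0,"wz":0,"gripper":1},{"tx":0,"ty":0.2,"tz":0.4,"wx":0.1,"wy":0,"wz":0,"gripper":1},{"tx":0,"ty":0.2,"tz":0.4,"wx":0.1,"wy":0,"wz":0,"gripper":1}]'
python3 - <<'E'
from plan import *
from plant import *
o=get_obs();p,R=pose(o);print("F tool",R.T@o["contact_force"])
for th in (-34,-36,-40): print(th,*rel(target(push(th,0,z=90),th+8.3-90)))
c=capture("wrist");overlay(c,(-30,-38),"pics/o18.png",300,140,480,240,s=4,off=(2.5,3.5))
E
```

```text
time: 11.47
tool_pos: [552.8, 98.7, 88.6]
tcp_rot: [-0.606, 1.57, -2.62]
contact_force: [-0.9, -0.6, 0.2]
grip_width: 0.0
F tool [-0.19579782 -0.57684549  0.97044403]
-34 [-0.14  0.09 -0.05] [0.006 0.001 0.   ]
-36 [-0.14  0.18  0.09] [0.041 0.001 0.   ]
-40 [-0.14  0.35  0.38] [0.11  0.001 0.   ]
```

View pics/o18.png

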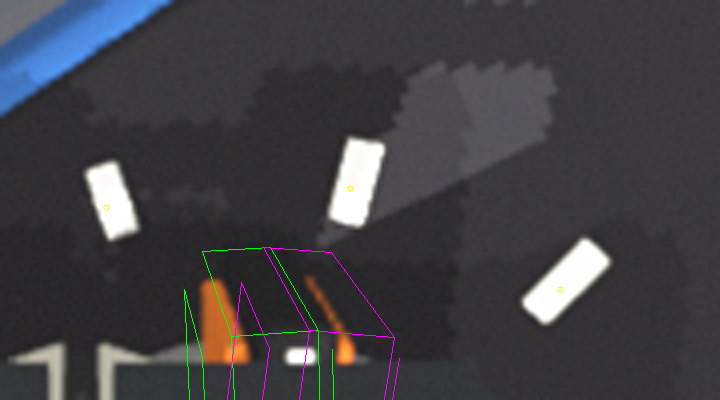

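```bash
python3 -m creep '[{"tx":0,"ty":0.1,"tz":0.1,"wx":0.04,"wy":0,"wz":0,"gripper":1},{"tx":0,"ty":0.2,"tz":0.2,"wx":0.07,"wy":0,"wz":0,"gripper":1},{"tx":0,"ty":0.3,"tz":0.35,"wx":0.1,"wy":0,"wz":0,"gripper":1},{"tx":0,"ty":0.4,"tz":0.45,"wx":0.13,"wy":0,"wz":0,"gripper":1},{"tx":0,"ty":0.4,"tz":0.45,"wx":0.13,"wy":0,"wz":0,"gripper":1},{"tx":0,"ty":0.4,"tz":0.45,"wx":0.13,"wy":0,"wz":0,"gripper":1}]'
python3 - <<'E'
from plan import *
from plant import *
o=get_obs();p,R=pose(o);print("F tool",R.T@o["contact_force"])
for th in (-40,-43,-46): print(th,*rel(target(push(th,0,z=90),th+8.3-90)))
c=capture("wrist");overlay(c,(-38,-45),"pics/o19.png",300,140,480,240,s=4,off=(2.5,3.5))
E
```

```text
time: 12.02
tool_pos: [554.6, 93.2, 88.6]
tcp_rot: [-0.509, 1.57, -2.653]
contact_force: [-0.3, 0.5, 0.3]
grip_width: 0.3
F tool [-0.32416916 -0.53600307 -0.21025512]
-40 [-0.14 -0.06 -0.04] [-0.019  0.     0.   ]
-43 [-0.14  0.08  0.16] [0.033 0.    0.   ]
-46 [-0.14  0.21  0.37] [0.085 0.    0.   ]
```

View pics/o19.png

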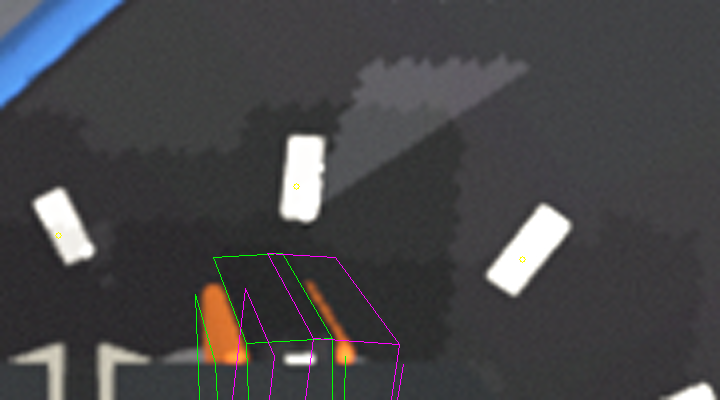

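```bash
python3 -m creep '[{"tx":0,"ty":0.1,"tz":0.1,"wx":0.03,"wy":0,"wz":0,"gripper":1},{"tx":0,"ty":0.15,"tz":0.2,"wx":0.05,"wy":0,"wz":0,"gripper":1},{"tx":0,"ty":0.2,"tz":0.3,"wx":0.07,"wy":0,"wz":0,"gripper":1},{"tx":0,"ty":0.2,"tz":0.3,"wx":0.07,"wy":0,"wz":0,"gripper":1},{"tx":0,"ty":0.2,"tz":0.3,"wx":0.07,"wy":0,"wz":0,"gripper":1}]'
python3 -m creep '[{"tx":0,"ty":0,"tz":-0.8,"wx":0,"wy":0,"wz":0,"gripper":1},{"tx":0,"ty":0,"tz":-1.5,"wx":0,"wy":0,"wz":0,"gripper":1},{"tx":-3.5,"ty":0,"tz":-1.5,"wx":0,"wy":0,"wz":0,"gripper":1},{"tx":-7,"ty":-1,"tz":-1.5,"wx":0,"wy":0,"wz":0,"gripper":1},{"tx":-10,"ty":-3,"tz":-1.5,"wx":0,"wy":0,"wz":0,"gripper":1},{"tx":-12,"ty":-6,"tz":-1.5,"wx":0,"wy":0,"wz":0,"gripper":1},{"tx":-12,"ty":-9,"tz":-1.5,"wx":0,"wy":0,"wz":0,"gripper":1},{"tx":-12,"ty":-10,"tz":-1.5,"wx":0,"wy":0,"wz":0,"gripper":1}]'
python3 - <<'E'
from plan import *
from plant import *
capture("wrist");capture("wrist");capture("wrist")
c=capture("wrist");pickle.dump(c,open("w20.pkl","wb"));cv2.imwrite("pics/w20.png",cv2.resize(c["frame"][0:240,200:480,::-1],None,fx=2.5,fy=2.5,interpolation=2))
E
```

```text
time: 12.48
tool_pos: [554.8, 89.6, 88.7]
tcp_rot: [0.627, 1.571, -1.588]
contact_force: [0.8, -0.1, -0.0]
grip_width: 0.8
time: 13.15
tool_pos: [482.1, 164.2, 210.4]
tcp_rot: [2.819, 1.568, 0.606]
contact_force: [0.0, 0.7, -0.7]
grip_width: 0.2
```

View pics/w20.png

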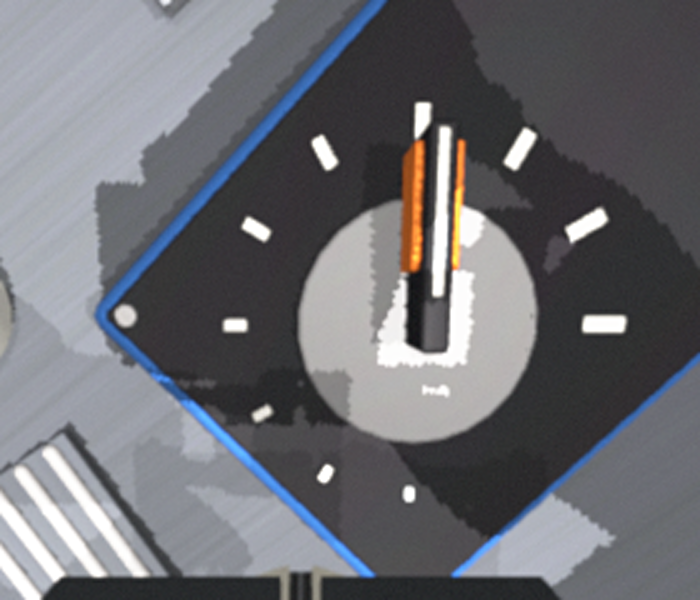

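Run:
```python
from meas import *
c=pickle.load(open("w20.pkl","rb"))
meas(c,{1:(409,494),2:(325,474),3:(262,413),4:(235,325),5:(256,229),6:(323,153),8:(520,148),9:(587,223),10:(604,323)},[(445,128),(437,295)],lambda v:(200+(v[0]+.5)/2.5-.5,(v[1]+.5)/2.5-.5))
c=pickle.load(open("w1.pkl","rb"))
meas(c,{3:(295,22.5),2:(270,52.5),1:(263.5,90.5),5:(370,20.5),6:(396,50.5),7:(403.5,90),8:(392,127),9:(365.5,153.5),10:(331,163.5)},[(333.8,4),(332.5,70)],lambda v:v)
```

```text
box [5.12428873e+02 4.01234338e+01 1.48369934e-01] rms 0.20529025443079874 line dir -45.36123640653389 tip from axis -45.1561807686025 60.69577441165321 len 49.721607389903554
box [5.13190828e+02 4.12071392e+01 1.46391935e-01] rms 0.25539053154463226 line dir 44.27203968452089 tip from axis 45.45351221707901 60.44890228845556 len 48.69556688230094
```

The lever measures −45.2° against the marks in the same picture, so it rests at mark 7 with nothing touching it. Next I'll look at the button and its housing.

Run:
```python
from plan import *
o=get_obs();print(o["tool_pos"]);print(rel(target((414,0,210),-127)))
c=pickle.load(open("w1.pkl","rb"))
for u in range(370,428,3): print(u,px2z(c,u,219).round(0)[[0,1,2]],end=";")
```

```text
[484.61415567 161.6918213  208.44806639]
(array([-0.15,  4.05, 17.17]), array([ 0.002,  0.   , -0.001]))
370 [460. -46.  69.];373 [462. -48.  70.];376 [466. -45.  82.];379 [468. -47.  81.];382 [471. -49.  82.];385 [474. -48.  89.];388 [476. -49.  91.];391 [479. -50.  92.];394 [481. -52.  91.];397 [484. -54.  93.];400 [486. -56.  91.];403 [489. -58.  91.];406 [491. -60.  91.];409 [494. -63.  90.];412 [497. -68.  82.];415 [500. -70.  82.];418 [503. -78.  70.];421 [506. -80.  70.];424 [508. -82.  69.];427 [511. -84.  69.];
```

The depth profile shows the button top at about 91 mm and the housing rim at about 82 mm. At full travel the closed fingertips still clear the housing, so I'll move above the button.

Run:
```python
from plan import *
print(rel(target((484,-58,210),-127)))
```

```text
(array([-0.15, 13.13, 17.61]), array([ 0.002,  0.   , -0.001]))
```

```bash
python3 -m creep '[{"tx":0,"ty":1.8,"tz":2.5,"wx":0,"wy":0,"wz":0,"gripper":1},{"tx":0,"ty":3.7,"tz":5,"wx":0,"wy":0,"wz":0,"gripper":1},{"tx":0,"ty":5.5,"tz":7.5,"wx":0,"wy":0,"wz":0,"gripper":1},{"tx":0,"ty":7.4,"tz":10,"wx":0,"wy":0,"wz":0,"gripper":1},{"tx":0,"ty":9.3,"tz":12.5,"wx":0,"wy":0,"wz":0,"gripper":1},{"tx":0,"ty":11.2,"tz":15,"wx":0,"wy":0,"wz":0,"gripper":1},{"tx":0,"ty":13.1,"tz":17.6,"wx":0,"wy":0,"wz":0,"gripper":1},{"tx":0,"ty":13.1,"tz":17.6,"wx":0,"wy":0,"wz":0,"gripper":1}]'
python3 - <<'E'
from plan import *
from plant import *
capture("wrist");capture("wrist")
print(rel(target((484,-58,120),-127)))
E
```

```text
time: 14.02
tool_pos: [483.8, -63.8, 208.0]
tcp_rot: [0.428, 1.568, -1.793]
contact_force: [0.2, -0.9, -0.2]
grip_width: 0.1
(array([ 8.79, -0.04, -0.18]), array([-0.002,  0.   ,  0.001]))
```

```bash
python3 -m creep '[{"tx":2,"ty":0,"tz":-0.2,"wx":0,"wy":0,"wz":0,"gripper":1},{"tx":4,"ty":0,"tz":-0.2,"wx":0,"wy":0,"wz":0,"gripper":1},{"tx":6,"ty":0,"tz":-0.2,"wx":0,"wy":0,"wz":0,"gripper":1},{"tx":8,"ty":0,"tz":-0.2,"wx":0,"wy":0,"wz":0,"gripper":1},{"tx":9.8,"ty":0,"tz":-0.2,"wx":0,"wy":0,"wz":0,"gripper":1},{"tx":9.8,"ty":0,"tz":-0.2,"wx":0,"wy":0,"wz":0,"gripper":1},{"tx":9.8,"ty":0,"tz":-0.2,"wx":0,"wy":0,"wz":0,"gripper":1}]'
python3 - <<'E'
from plan import *
from plant import *
print(rel(target((484,-58,90),-127)))
c=capture("scene");print(proj(c,get_obs()["tool_pos"]),proj(c,(484,-58,90)));cv2.imwrite("pics/s21.png",cv2.resize(c["frame"][130:220,260:380,::-1],None,fx=6,fy=6,interpolation=2))
E
```

```text
time: 14.7
tool_pos: [484.0, -55.4, 110.1]
tcp_rot: [-1.235, 1.568, 2.834]
contact_force: [-0.0, 0.4, 0.0]
grip_width: 0.8
(array([2.01, 0.16, 0.21]), array([0.002, 0.001, 0.002]))
(np.float64(295.0479349723365), np.float64(162.4840598140414)) (np.float64(294.7587735180437), np.float64(166.79590811852535))
```

View pics/s21.png

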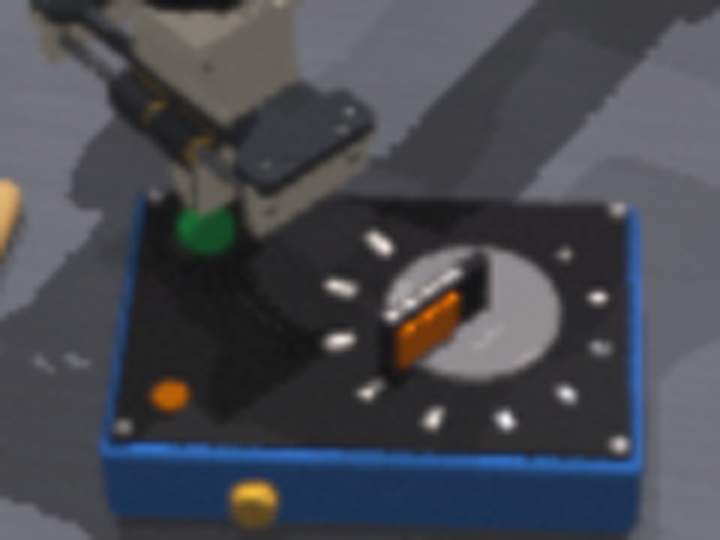

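The scene view shows the fingertips over the green button at (205,225) and the lever pointing at mark 7 (370,390). I'll press now.

```bash
python3 -m creep '[{"tx":0.8,"ty":0,"tz":0,"wx":0,"wy":0,"wz":0,"gripper":1},{"tx":1.5,"ty":0,"tz":0,"wx":0,"wy":0,"wz":0,"gripper":1},{"tx":1.8,"ty":0,"tz":0,"wx":0,"wy":0,"wz":0,"gripper":1},{"tx":2.0,"ty":0,"tz":0,"wx":0,"wy":0,"wz":0,"gripper":1},{"tx":2.2,"ty":0,"tz":0,"wx":0,"wy":0,"wz":0,"gripper":1},{"tx":2.4,"ty":0,"tz":0,"wx":0,"wy":0,"wz":0,"gripper":1},{"tx":2.4,"ty":0,"tz":0,"wx":0,"wy":0,"wz":0,"gripper":1},{"tx":2.4,"ty":0,"tz":0,"wx":0,"wy":0,"wz":0,"gripper":1}]'
python3 -c "
from plan import *
o=get_obs();print(o['tool_pos'],o['contact_force'],rel(target((484,-58,84),-127)))"
```

```text
time: 15.42
tool_pos: [484.1, -56.0, 86.9]
tcp_rot: [-1.992, 1.571, 2.076]
contact_force: [-1.7, 1.8, 4.6]
grip_width: 0.5
[484.09319521 -56.02004094  86.90138593] [-1.70812795  1.78570404  4.57233874] (array([0.29, 0.11, 0.16]), array([ 0.002, -0.   ,  0.   ]))
```

```bash
python3 -m creep '[{"tx":0.15,"ty":0,"tz":0,"wx":0,"wy":0,"wz":0,"gripper":1},{"tx":0.3,"ty":0,"tz":0,"wx":0,"wy":0,"wz":0,"gripper":1},{"tx":0.3,"ty":0,"tz":0,"wx":0,"wy":0,"wz":0,"gripper":1},{"tx":0.3,"ty":0,"tz":0,"wx":0,"wy":0,"wz":0,"gripper":1}]'
```

```text
time: 15.75
tool_pos: [484.3, -56.1, 85.8]
tcp_rot: [1.882, 1.569, -0.332]
contact_force: [-6.8, 2.6, 23.8]
grip_width: 0.5
```

Run:
```python
from plan import *
from plant import *
c=capture("scene");o=get_obs();print(o["tool_pos"],o["contact_force"]);cv2.imwrite("pics/s22.png",cv2.resize(c["frame"][150:185,270:330,::-1],None,fx=12,fy=12,interpolation=2))
```

```text
[484.27206018 -56.07344571  85.84905571] [-7.9330438   2.67776185 23.80318625]
```

View pics/s22.png

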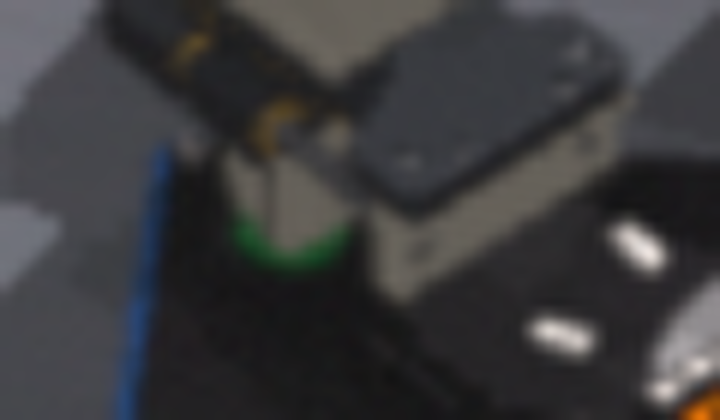

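The fingertips sit on the green button with 24 N against a hard stop, so it is fully down. I'll release and lift straight up.

```bash
python3 -m creep '[{"tx":-0.3,"ty":0,"tz":0,"wx":0,"wy":0,"wz":0,"gripper":1},{"tx":-1,"ty":0,"tz":0,"wx":0,"wy":0,"wz":0,"gripper":1},{"tx":-3,"ty":0,"tz":0,"wx":0,"wy":0,"wz":0,"gripper":1},{"tx":-6,"ty":0,"tz":0,"wx":0,"wy":0,"wz":0,"gripper":1},{"tx":-9,"ty":-3,"tz":0,"wx":0,"wy":0,"wz":0,"gripper":1},{"tx":-12,"ty":-6,"tz":0,"wx":0,"wy":0,"wz":0,"gripper":1},{"tx":-13,"ty":-9,"tz":0,"wx":0,"wy":0,"wz":0,"gripper":1},{"tx":-13,"ty":-9,"tz":0,"wx":0,"wy":0,"wz":0,"gripper":1}]'
python3 - <<'E'
from plan import *
from plant import *
for i in range(3): capture("wrist")
o=get_obs();print(o["tool_pos"],o["contact_force"])
for n in("scene","wrist","top"):
    c=capture(n);pickle.dump(c,open(f"f_{n}.pkl","wb"));f=c["frame"][...,::-1]
    if n=="scene": f=cv2.resize(f[120:260,220:440],None,fx=3.6,fy=3.6,interpolation=2)
    cv2.imwrite(f"pics/f_{n}.png",f)
E
```

```text
time: 16.47
tool_pos: [409.9, -0.1, 216.3]
tcp_rot: [2.177, 1.568, -0.037]
contact_force: [0.1, 0.2, -0.9]
grip_width: 0.3
[412.64765922  -2.30110991 213.78392983] [-1.09701115  0.01956814  0.01526947]
```

View pics/f_scene.png

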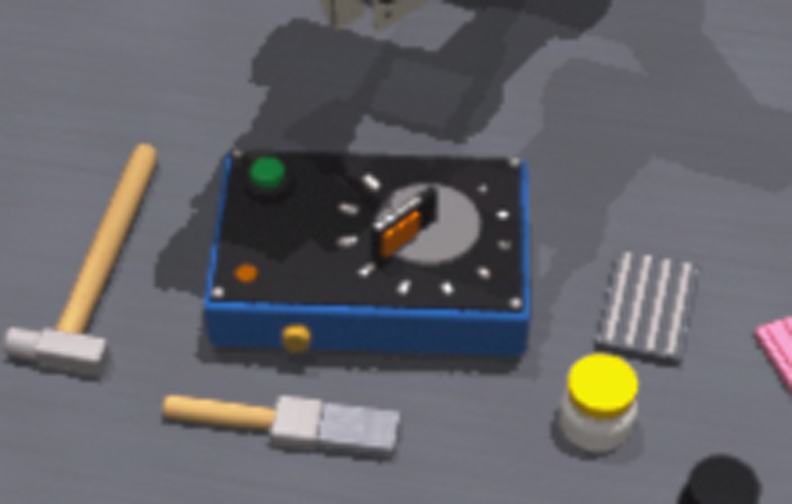

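View pics/f_wrist.png

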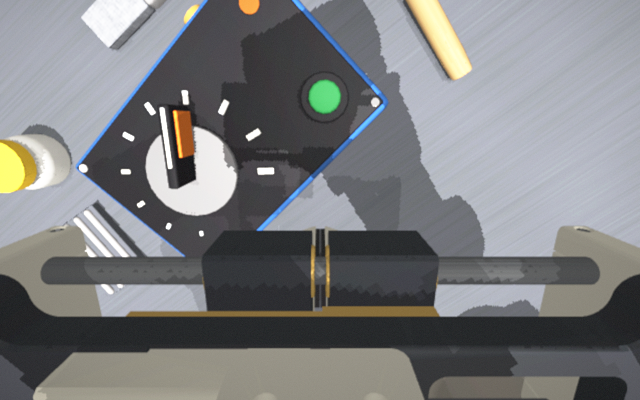

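Run:
```python
from meas import *
c=pickle.load(open("f_wrist.pkl","rb"))
meas(c,{1:(201,233),2:(168.5,226),3:(141,204),4:(126,171.5),5:(128,136.5),6:(150,108),8:(224,107),9:(253,134),10:(265.5,171)},[(164,108),(170,166)],lambda v:v)
print("button z",[round(float(px2z(c,u,v)[2]),1) for u,v in((325,97),(320,95),(330,100))],px2plane(c,325,97,91))
w=pickle.load(open("w1.pkl","rb"));print("before",[round(float(px2z(w,u,v)[2]),1) for u,v in((398,221),(394,219),(402,222))])
a=pickle.load(open("scene0.pkl","rb"))["frame"];b=pickle.load(open("f_scene.pkl","rb"))["frame"]
d=cv2.absdiff(a,b).max(2);cv2.imwrite("pics/diff.png",d[120:270,200:480].repeat(2,0).repeat(2,1)*2)
```

```text
box [5.12017281e+02 4.01994471e+01 1.46028485e-01] rms 0.24649731113016227 line dir -47.00976137032674 tip from axis -46.722647291296084 60.81378523596114 len 48.099600947164596
button z [90.1, 93.4, 90.9] [480.77310238 -60.57417518  91.        ]
before [91.7, 91.5, 91.3]
```

View pics/diff.png

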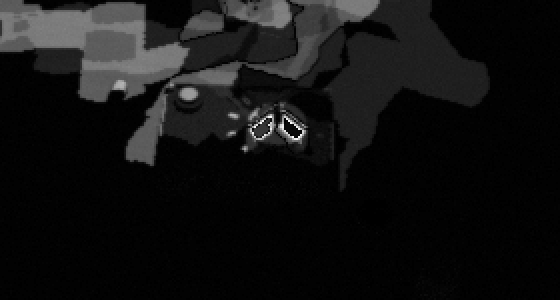

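The difference image changes only at the lever, in shadows and from the arm, so nothing else moved. The lever is at mark 7 and the button is back up at about 91 mm, so I'll hand in.

```bash
python3 -c "
from plant import *
print(get_obs()['time']);print(close_job())"
```

```text
16.7667
the job is handed in; nothing more can be done
None
```

I pushed the lever with the closed fingertips on its anticlockwise side only, from the fourth mark to the seventh. I then pressed the green button once and let it come up. The job was handed in at 16.8 s with the arm clear of everything.

- **Lever:** with the finger away from it, it read −45.2° before the press and −46.7° after, against −45° for the seventh mark. I put the difference down to reading error.
- **Button:** it met a hard stop at about 24 N with the fingertips at 85.8 mm, which is 5 to 6 mm below its rest height. After release its top reads about 91 mm, as before.
- **Other items:** the before-and-after scene images show no change in the coupon, hammer, brush or jar.
- **What disagreed:** the clicks did not behave as described. I felt no clear ridge force and saw no jump. The lever sat at about 18° near mark 5 (which is at 15°), and at −6° before mark 6 (which is at −15°), until I pushed it on. So I placed the last steps by camera.
- **Calibration:** the cameras disagreed with each other by about 3 mm, so I judged the lever against the marks in the same picture.

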